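Hang the ultrasonic basket to drain and cover the bath

ROBOT

A 6-joint arm with a two-finger parallel gripper is mounted at the origin on the work surface. World frame = base frame: x ahead of the robot, y to its left, z up, the work surface at z = 0. Lengths are in m, angles in rad, forces in N, time in s.
With the tool pointing down it reaches from about 0.35 to 0.85 m from the base axis. Payload 8.1 kg.
Tool frame: the origin (TCP) lies between the finger pads; the fingertips stand tips_ahead ahead of it and the grasp point (between the pads) lies 8 mm behind it (tips_ahead is the distance from the TCP to the fingertips, in m); z points along the fingers, x is the direction in which the jaws open and shut, and the axes are right-handed (so a half turn about z gives the same grasp; the last joint's range is limited). The gripper opens to 93 mm and grips with 3 to 60 N. Pads are 15 mm wide; open, the fingers measure 128 mm over their backs; the gripper's body (75 mm by 188 mm) begins 65 mm behind the grasp point.
Start: joints at [1.246, 0.13, 1.488, -0, 1.523, -0.085], TCP at [0.142, 0.583, 0.23] pointing down, gripper open.
Joint ranges: [-2.96, 2.96], [-0.89, 2.26], [0.02, 2.5], [-1.34, 4.48], [0, 2.73], [-2.66, 2.66]. Speed limits (rad/s): [2.39, 2.39, 2.79, 3.14, 3.14, 3.14].

INTERFACE

Orientations are given as a rotation vector (axis times angle).
In Python, from plant import * gives the robot as it stands.
- The arm moves only by the tool play_rows, never from a script. Its argument "increments" is a list that holds one entry, the list of rows, each a list of 4 numbers: the shift along the tool's x, y, z in cm, then the turn about the tool's z in rad. A call has 1 to 5 rows; each row is the pose to reach, as a shift and turn from the pose measured when the call began, along the tool's axes at that moment; what a row does not reach only later rows make up. A row lasts 1/10 s, in which the tool goes at most 50 mm and 8.59 degrees, less where a joint would pass 70% of its speed; a pose out of reach is approached as far as the arm can. A call with a gripper value outside its range is refused whole. "jaw" is the finger opening in cm, from 0 to 9.3, set as the call begins (left out, the last holds). The fingers move at their own pace and stop on an object; "squeeze" is the grip in N (left out, the last holds). Time passes only in rows, so rows that repeat a pose let the fingers close. It gives the time, the measured TCP pose, the force and the opening at its end, in the units of the state.
- read_state(): the state, without advancing time (a new reading comes with each control period).
- read_camera(name): name is "side" or "top"; returns (picture, depth): 400x640x3 uint8, blue, green, red; 400x640 float32, m along the optical axis (not along the pixel's ray), 0 where there is no reading.
- camera_params(name): a dict with "K" (3x3 intrinsics, pixels), "eye" and "orientation" of the camera in the world. Camera axes: x right, y up, looking along -z (the intrinsics and any distortion apply to the point x, -y, -z); pixel columns grow to the right and rows downward; lengths in m; the calibration is good to about 2 mm. A picture is of the moment at which its call begins. camera_params takes no time and is no camera call.
- close_job(): hands the job in, once; it reports no verdict.
The state is a dict: "t": time; "q": joint angles; "dq": joint speeds; "joint_torque": joint torques, N m; "tool_pos": TCP position; "orientation": TCP orientation; "force": force on the tool from outside, world axes, zero at the start; "wrist_torque": the same for the moment, N m; "opening": finger opening in m.
Only numpy, scipy, OpenCV 4.12 (cv2) and the standard library are available. Lean on these libraries where they do the work, as an engineer would, in place of code of your own. Each camera call takes 0.05 s, during which the arm holds its last target.

TASK

The cleaning is finished: lift the perforated steel basket, with its two small castings in it, out of the ultrasonic bath by its handle and hang it by that handle over both prongs of the double hook on the draining stand. Then put the lid on the bath so that it sits fully home. Keep both castings in the basket, and leave the jars, the bowl and the brush where they are.

Things in the scene. Friction and masses are not known exactly. Their poses are not given: they have to be found in the camera images.
- bath: fixed white ultrasonic bath standing on the bench, on either side: 150 (x) x 190 (y) x 130 (z) mm; rectangular open well 106 (x) x 146 (y) mm, 80 mm deep, floor 50 mm above the bench, walls 22 mm. Origin under its centre, control panel on its -x side
- bath_rim (a point): centre of the bath's mouth, level with the rim (130 mm above the bench), axes as the bath
- basket: perforated sheet-steel basket, 80 (x) x 120 (y) x 42 (z) mm, about 0.22 kg, open top, standing in the bath's well at the start; two 8 mm uprights at y = +-58 mm, x = 0 carry a rigid round black handle bar along y, 10 mm diameter, 115 mm above the underside. Origin: centre of the underside
- basket_handle (a point): middle of the basket's handle bar, on the bar's axis (115 mm above the basket's underside); bar runs along its y; axes as the basket
- casting_a: small dark metal crown casting, 20 mm across, 13 mm tall, lying in the basket; origin at its underside
- casting_b: second such casting, also in the basket
- stand: fixed steel draining stand carrying a double hook, total height 193 mm: base 220 x 170 mm with a drip tray; post (18 mm thick, 175 mm tall) at x = +95 mm, with a 10 mm crossbar along y on top (axis 177 mm up) from which two prongs run towards -x. Nothing stands between the prongs. Origin on the bench below the prongs' low bend
- hook (a point): where the middle of the hung handle bar's axis lies: midway between the two prongs in their low bend, 174.5 mm above the bench; axes as the stand. Prongs: 8 mm rods at y = +-33 mm, sloping gently down from the crossbar to the bend (axis 165 mm up, at the stand's x = 0), then up at 45 degrees to tips at x = -24 mm, top 193 mm above the bench
- lid: loose lid of the bath, about 0.28 kg, lying on the bench: steel plate 140 (x) x 180 (y) x 6 mm on a centred plug 96 (x) x 136 (y) x 8 mm that drops into the well; on the plate an upright grip 12 (x) x 70 (y) x 30 mm, its top 44 mm above the underside. Origin: centre of the plug's underside; fully home it is 8 mm below bath_rim; either way round fits
- lid_grip (a point): point in the lid's grip, 34 mm above the lid's underside and 10 mm below the grip's top; axes as the lid
- jar_a: small screw-cap glass stain jar, 36 mm diameter, 42 mm tall; origin under its centre. Bystander
- jar_b: second jar, same as jar_a. Bystander
- mixing_bowl: blue mixing bowl, 100 mm across the rim, 55 mm tall; origin under its centre. Bystander
- brush: small brush 140 mm long lying on the bench along its own x. Bystander
There are look-alikes about, which are no part of the job. What is shaped like the basket but orange is not meant. Leave any blue or turquoise look-alike of the lid alone.

How it is judged:
By the outcome, as a careful person would: the job done as asked, in the order asked, and still so for the second after the job is handed in, with the robot touching nothing.
It also fails if it takes over 72 s, if anything falls off the work surface, if the arm or the gripper's body presses on something with over 40 N, if the wrist force passes 120 N, or if a joint passes its speed limit or range.

## Working session

There is one attempt and no reset: what is moved stays moved. The work goes in short steps, Python scripts to look and compute and a tool call to move; the robot and the scene stay as the last step left them, time stands still between calls to the robot, and variables do not carry over. Pictures are saved under pics/ and viewed, and the job is handed in when it is done.

Besides the shell and the picture viewer there is one more tool, called after "Emit:" as a command line: name --argument value ..., lists and objects as JSON in quotes. play_rows: Moves the arm, as the interface text tells. Its arguments: {"type":"object","properties":{"increments":{"type":"array"},"jaw":{"type":"number"},"squeeze":{"type":"number"}},"required":["increments"]}

```bash
ls; mkdir -p pics; python3 - <<'E'
from plant import *
import cv2
s=read_state(); print(s)
for n in ("side","top"):
    im,d=read_camera(n); p=camera_params(n); print(n,p)
    cv2.imwrite(f"pics/{n}0.png",im)
    import numpy as np; np.save(f"pics/{n}0.npy",d)
E
```

```text
pics
{'t': 0.0, 'q': array([ 1.24559899e+00,  1.31167621e-01,  1.48927270e+00, -2.85188806e-06,
        1.52299903e+00, -8.53734490e-02]), 'dq': array([-1.68710129e-03,  1.41340924e-03, -9.87817656e-04, -1.98280957e-03,
       -4.58608932e-05, -5.65138221e-04]), 'joint_torque': array([ 4.58610157e-04, -5.59863818e+01, -4.91744900e+01,  7.67705706e-02,
        3.60162172e-02, -1.43140383e-04]), 'tool_pos': array([0.14230653, 0.582314  , 0.22858719]), 'orientation': array([ 2.47043017e+00,  1.93912337e+00, -2.42298377e-03]), 'force': array([ 0.11222672, -0.53320167, -0.04069625]), 'wrist_torque': array([-0.00398909, -0.00511683, -0.01248164]), 'opening': 0.09308832916115135}
side {'K': array([[488.51024795,   0.        , 322.65030509],
       [  0.        , 488.51024795, 197.02667578],
       [  0.        ,   0.        ,   1.        ]]), 'eye': array([0.21933076, 1.25559262, 1.11747017]), 'orientation': array([ 0.13508449, -1.27691944, -2.63555462])}
top {'K': array([[374.04671162,   0.        , 315.26957793],
       [  0.        , 374.04671162, 204.12592905],
       [  0.        ,   0.        ,   1.        ]]), 'eye': array([0.39334735, 0.03625602, 1.33553707]), 'orientation': array([ 0.06523085, -0.06853402, -1.59265272])}
```

View pics/side0.png

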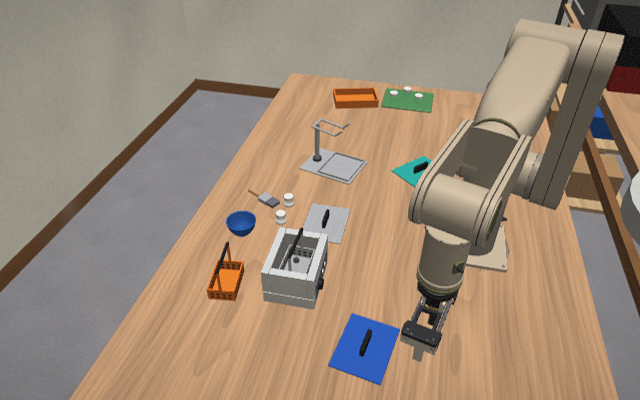

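View pics/top0.png

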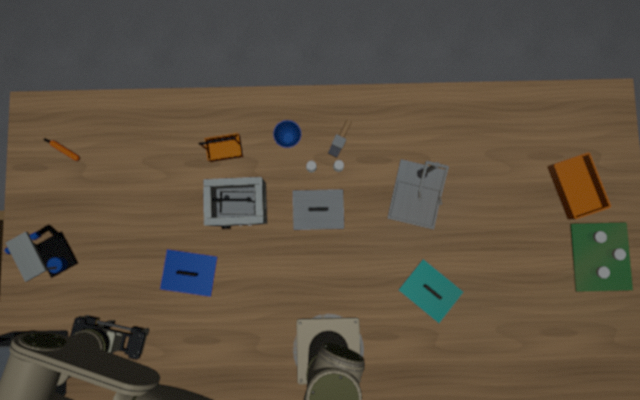

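The side picture shows the white bath at (297,268) with the steel basket and black handle at (293,250), the orange look-alike at (226,275), and the steel lid at (326,222). The blue and turquoise lids are at (364,347) and (415,170), and the stand is at (335,160) with its hook at (330,127). In the top picture the bath is at (233,202), the lid at (318,209) and the stand at (418,193).

```bash
cat > h.py <<'E'
import numpy as np, cv2
from scipy.spatial.transform import Rotation as R
from plant import *
def cam(n):
    p=camera_params(n); return p["K"],np.array(p["eye"]),R.from_rotvec(p["orientation"]).as_matrix()
def deproj(n,u,v,d):
    K,e,M=cam(n); u,v,d=map(lambda a:np.asarray(a,float),(u,v,d))
    c=np.stack([(u-K[0,2])/K[0,0]*d,-(v-K[1,2])/K[1,1]*d,-d],-1)
    return c@M.T+e
def proj(n,P):
    K,e,M=cam(n); c=(np.atleast_2d(P)-e)@M
    return np.stack([K[0,0]*c[:,0]/-c[:,2]+K[0,2],K[1,1]*-c[:,1]/-c[:,2]+K[1,2]],-1)
def onplane(n,u,v,z):
    a=deproj(n,u,v,1.0); e=cam(n)[1]; t=(z-e[2])/(a[...,2]-e[2]); return e+(a-e)*np.asarray(t)[...,None]
def crop(src,dst,x0,y0,x1,y1,s):
    im=cv2.imread(src) if isinstance(src,str) else src
    cv2.imwrite(dst,cv2.resize(im[y0:y1,x0:x1],None,fx=s,fy=s,interpolation=cv2.INTER_CUBIC))
def fit(u):  # not used
    pass
E
python3 - <<'E'
from h import *
crop("pics/side0.png","pics/c1.png",250,195,350,315,5)
crop("pics/side0.png","pics/c2.png",290,110,380,190,7)
crop("pics/top0.png","pics/c3.png",190,150,350,250,5)
crop("pics/top0.png","pics/c4.png",380,150,460,235,7)
E
```

```text
(no output)
```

View pics/c1.png

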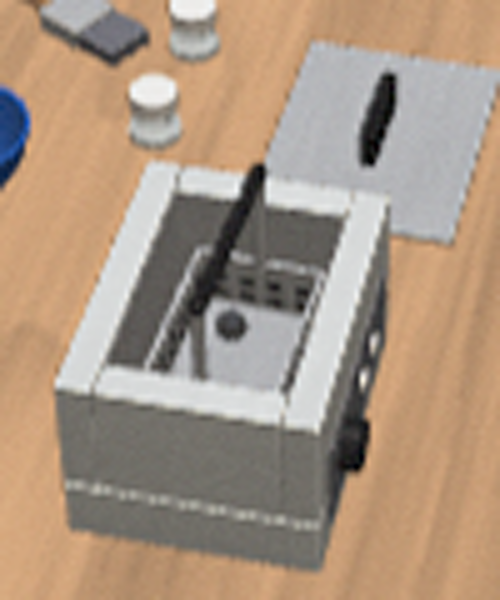

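View pics/c2.png

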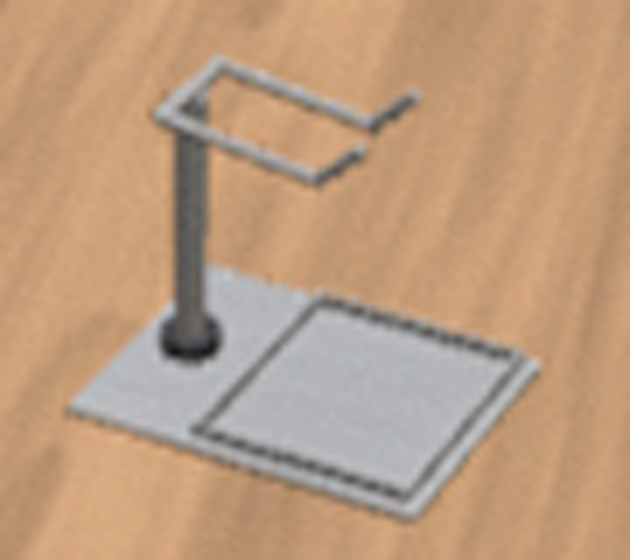

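View pics/c3.png

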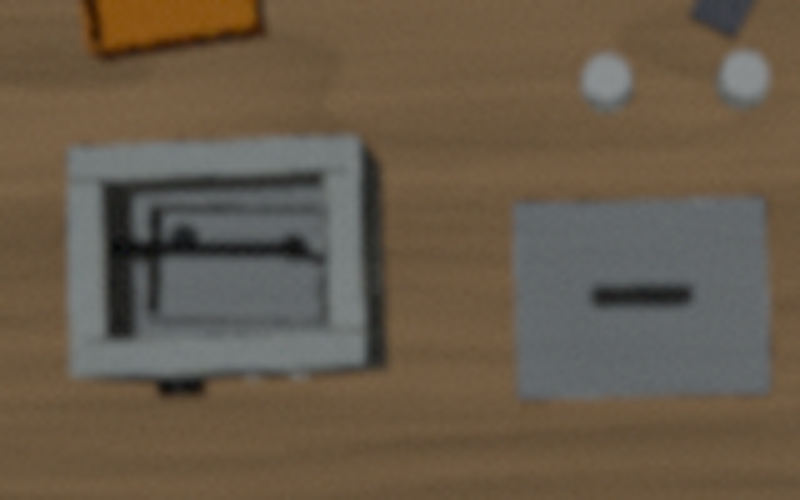

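View pics/c4.png

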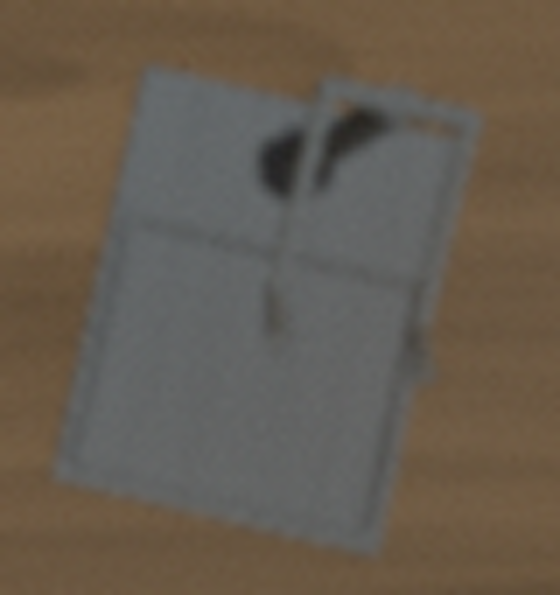

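```bash
cat > fit.py <<'E'
from h import *
from scipy.optimize import least_squares
def c1(X,Y): return (250+(X+.5)/5-.5,195+(Y+.5)/5-.5)
def c2(X,Y): return (290+(X+.5)/7-.5,110+(Y+.5)/7-.5)
def c3(X,Y): return (190+(X+.5)/5-.5,150+(Y+.5)/5-.5)
def c4(X,Y): return (380+(X+.5)/7-.5,150+(Y+.5)/7-.5)
def fitpose(obs,x0):
    def res(p):
        c,s=np.cos(p[2]),np.sin(p[2]); r=[]
        for n,m,uv in obs:
            P=[p[0]+c*m[0]-s*m[1],p[1]+s*m[0]+c*m[1],m[2]]
            r+=list(proj(n,P)[0]-uv)
        return np.array(r)
    o=least_squares(res,x0,loss='soft_l1',f_scale=1.0); return o.x,res(o.x).reshape(-1,2)
S,T="side","top"
a,b=.075,.095
def show(n,obs,x0):
    for cams in (("side","top"),("side",),("top",)):
        ob=[o for o in obs if o[0] in cams]
        if len(ob)<2: continue
        p,r=fitpose(ob,x0); print(n,cams,p.round(4),np.degrees(p[2]).round(2),"rms px",np.sqrt((r**2).mean()).round(2)); 
        if len(cams)==2: print(r.round(1).tolist())
bath=[(S,(a,-b,.13),c1(150,163)),(S,(-a,-b,.13),c1(390,196)),(S,(-a,b,.13),c1(320,432)),(S,(a,b,.13),c1(55,390)),
 (T,(a,b,.13),c3(68,147)),(T,(a,-b,.13),c3(362,135)),(T,(-a,-b,.13),c3(368,368)),(T,(-a,b,.13),c3(68,378))]
show("bath",bath,[.45,.2,0])
l,m=.07,.09
lid=[(S,(l,-m,.014),c1(315,40)),(S,(-l,-m,.014),c1(505,68)),(S,(-l,m,.014),c1(450,242)),
 (T,(l,m,.014),c3(514,203)),(T,(l,-m,.014),c3(765,197)),(T,(-l,-m,.014),c3(770,392)),(T,(-l,m,.014),c3(520,398)),
 (S,(0,-.035,.044),c1(390,75)),(T,(0,.035,.044),c3(592,296)),(T,(0,-.035,.044),c3(690,294))]
show("lid",lid,[.45,0,0])
h=.058
bask=[(S,(0,-h,.17),c1(262,168)),(S,(0,h,.165),c1(198,305)),(T,(0,h,.165),c3(115,246)),(T,(0,-h,.165),c3(305,246))]
show("basket",bask,[.45,.2,0])
st=[(S,(0,-.033,.165),c2(370,128)),(S,(0,.033,.165),c2(316,180)),(S,(-.024,-.033,.190),c2(415,95)),(S,(-.024,.033,.190),c2(362,150)),
 (S,(.095,-.033,.177),c2(220,64)),(S,(.095,.033,.177),c2(162,113)),(T,(.095,.033,.177),c4(332,85)),(T,(.095,-.033,.177),c4(475,118)),(T,(-.024,.033,.190),c4(278,342)),(T,(-.024,-.033,.190),c4(420,375))]
show("stand",st,[.45,-.2,-.2])
E
python3 fit.py
```

```text
bath ('side', 'top') [0.5122 0.3008 0.0173] 0.99 rms px 0.64
[[-0.1, -1.2], [0.4, -0.4], [0.2, -0.6], [-0.4, -1.3], [-0.6, 0.2], [-1.0, 0.3], [-0.9, -0.2], [0.0, 0.2]]
bath ('side',) [0.5114 0.304  0.0247] 1.41 rms px 0.32
bath ('top',) [0.5125 0.2987 0.0124] 0.71 rms px 0.3
lid ('side', 'top') [ 0.4874  0.0239 -0.0066] -0.38 rms px 0.49
[[-0.6, -0.4], [-0.3, 0.0], [0.2, -0.6], [-0.3, -0.2], [0.1, 0.2], [-0.0, 0.6], [-1.1, 0.3], [0.1, -1.4], [-0.3, -0.0], [0.3, 0.1]]
lid ('side',) [ 0.4865  0.0265 -0.0142] -0.81 rms px 0.4
lid ('top',) [0.4879 0.0232 0.0018] 0.1 rms px 0.31
basket ('side', 'top') [ 0.5135  0.296  -0.037 ] -2.12 rms px 0.73
[[-0.6, -1.4], [-0.4, -0.0], [0.3, 0.5], [-0.8, 1.0]]
basket ('side',) [ 0.5113  0.2981 -0.0494] -2.83 rms px 0.47
basket ('top',) [ 0.5157  0.2952 -0.0224] -1.28 rms px 0.39
stand ('side', 'top') [ 0.5165 -0.3256 -0.2753] -15.77 rms px 0.36
[[0.3, -0.7], [0.0, -0.3], [-0.3, -0.1], [-0.7, -0.2], [0.1, -0.4], [-0.0, 0.1], [-0.4, 0.2], [-0.4, 0.7], [-0.2, -0.4], [0.4, 0.2]]
stand ('side',) [ 0.5157 -0.324  -0.2657] -15.22 rms px 0.26
stand ('top',) [ 0.5171 -0.326  -0.2788] -15.97 rms px 0.37
```

Both cameras agree to about 3 mm, and the sizes and heights match the description. I want the steel basket (side (293,250)), not the orange one (226,275). I want the grey lid (326,222), not the blue (364,347) or turquoise (415,170) one. The close crop c1 shows the grey perforated basket inside the white bath.

```bash
cat >> h.py <<'E'
def to(x,y,z,yaw):
    """shift (cm) in tool axes & turn to bring TCP to x,y,z with tool x at yaw"""
    s=read_state(); M=R.from_rotvec(s["orientation"]).as_matrix()
    d=M.T@(np.array([x,y,z])-s["tool_pos"])*100
    cur=np.arctan2(M[1,0],M[0,0]); t=-((yaw-cur+np.pi)%(2*np.pi)-np.pi)
    print("t %.2f pos %s yaw %.3f tilt %s F %s open %.4f"%(s["t"],s["tool_pos"].round(4),cur,M[:2,2].round(4),s["force"].round(1),s["opening"]))
    print("  shift",d.round(2),"turn",round(t,3))
try:
    print("tips_ahead",tips_ahead)
except Exception as e: pass
E
python3 - <<'E'
from h import *
import plant
print([k for k in dir(plant) if not k.startswith('__')])
to(.30,.5,.30,.6)
to(.5135,.296,.28,-.037)
E
```

```text
tips_ahead 0.011
['IKError', 'camera_params', 'close_job', 'read_camera', 'read_state', 'tips_ahead']
t 0.10 pos [0.1423 0.5824 0.2287] yaw 1.331 tilt [-0.0005 -0.0016] F [ 0.2 -0.  -0.6] open 0.0931
  shift [-4.27 17.27 -7.13] turn 0.731
t 0.10 pos [0.1423 0.5824 0.2287] yaw 1.331 tilt [-0.0005 -0.0016] F [ 0.2 -0.  -0.6] open 0.0931
  shift [-19.01  42.86  -5.1 ] turn 1.368
```

Emit:
play_rows --increments '[[[-1, 3, -2, 0.14], [-2.5, 7, -4, 0.28], [-4.5, 11, -5, 0.42], [-6.5, 15, -6, 0.56], [-8.5, 19, -6, 0.7]]]' --jaw 4.5

```text
t: 0.6
tool_pos: [0.3081, 0.454, 0.2904]
orientation: [2.989, 0.967, 0.001]
force: [0.2, 0.8, 0.7]
opening: 0.0576
```

```bash
python3 -c "
from h import *
to(.5135,.296,.27,-.037)"
```

```text
tips_ahead 0.011
t 0.60 pos [0.3081 0.454  0.2904] yaw 0.626 tilt [0.0009 0.0001] F [0.2 0.8 0.7] open 0.0576
  shift [ 7.4  24.83  2.05] turn 0.663
```

Emit:
play_rows --increments '[[[1.5, 5, 0.4, 0.14], [3, 10, 0.8, 0.28], [4.5, 15, 1.2, 0.42], [6, 20, 1.6, 0.56], [7.4, 24.8, 2.0, 0.66]]]'

```text
t: 1.1
tool_pos: [0.5058, 0.3014, 0.2709]
orientation: [-3.141, 0.063, -0.001]
force: [0.9, 0.6, -1.3]
opening: 0.0451
```

```bash
python3 -c "
from h import *
to(.5135,.296,.27,-.037)
im,d=read_camera('side'); cv2.imwrite('pics/s1.png',im); crop(im,'pics/s1c.png',240,150,360,310,4)
im,d=read_camera('top'); cv2.imwrite('pics/t1.png',im); crop(im,'pics/t1c.png',190,150,290,250,5)
"
```

```text
tips_ahead 0.011
t 1.10 pos [0.5058 0.3014 0.2709] yaw -0.040 tilt [0.0005 0.    ] F [ 0.9  0.6 -1.3] open 0.0451
  shift [0.79 0.51 0.09] turn -0.003
```

View pics/s1c.png

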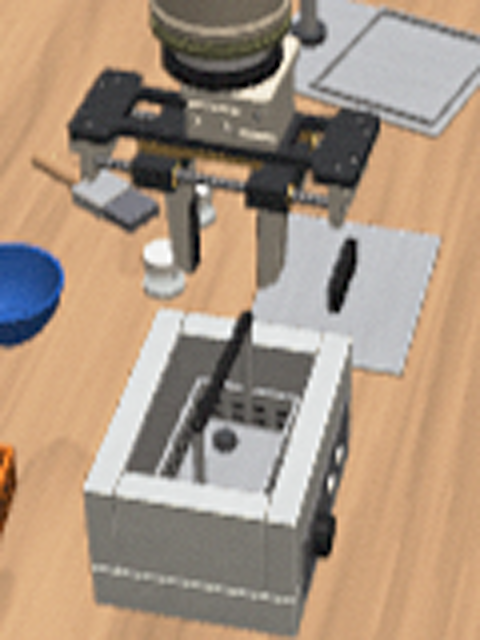

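View pics/t1c.png

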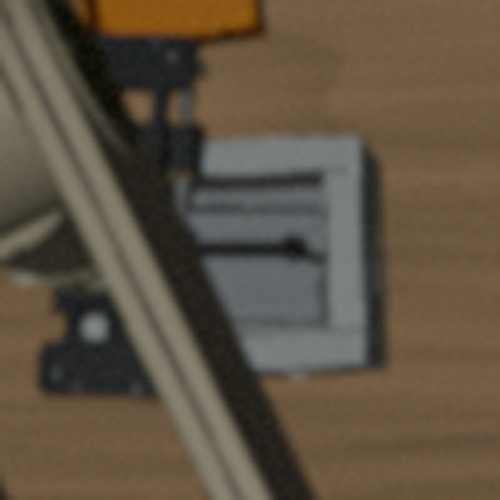

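The gripper is above the bath with its jaws across the bar. The bar ends are at about (302,228) and (289,256) in the side picture, with the fingers above it. I'm centring and going down.

```bash
python3 -c "
from h import *
to(.5135,.296,.27,-.037)
M=R.from_rotvec(read_state()['orientation']).as_matrix();p=read_state()['tool_pos']
for s in (1,-1):
  q=proj('side',p+M@[s*.0225,0,.011])[0]; print(q,((q-[240,150])*4))
to(.5135,.297,.157,-.037)
"
```

```text
tips_ahead 0.011
t 1.20 pos [0.5081 0.2983 0.2695] yaw -0.044 tilt [-0.     -0.0026] F [-0.9  0.6 -1.3] open 0.0450
  shift [ 0.55  0.2  -0.05] turn -0.007
[288.1742403  215.48569877] [192.6969612  261.94279506]
[304.08276063 218.53456502] [256.33104252 274.13826009]
t 1.20 pos [0.5081 0.2983 0.2695] yaw -0.044 tilt [-0.     -0.0026] F [-0.9  0.6 -1.3] open 0.0450
  shift [ 0.54  0.07 11.25] turn -0.007
```

Emit:
play_rows --increments '[[[0.5, 0.1, 2, 0], [0.5, 0.1, 5, 0], [0.5, 0.1, 8, 0], [0.5, 0.1, 10.2, 0], [0.5, 0.1, 11.2, 0]]]'

```text
t: 1.7
tool_pos: [0.5111, 0.2962, 0.1542]
orientation: [3.136, -0.068, -0.007]
force: [-0.2, -0.2, 0.6]
opening: 0.045
```

```bash
python3 -c "
from h import *
im,d=read_camera('side'); crop(im,'pics/s2c.png',250,180,350,310,5)
to(.5135,.297,.157,-.037)
"
```

```text
tips_ahead 0.011
t 1.75 pos [0.511  0.2962 0.1537] yaw -0.043 tilt [-0.005  -0.0048] F [-0.4  0.3 -0.5] open 0.0452
  shift [ 0.25 -0.09 -0.33] turn -0.006
```

View pics/s2c.png

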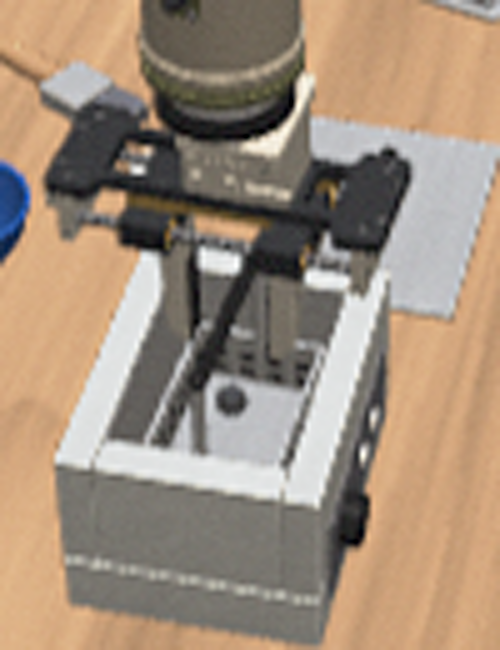

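The bar at crop (230,320) lies between the fingers, at (180,300) and (282,330). Closing now.

Emit:
play_rows --increments '[[[0.2, 0, -0.3, 0], [0.2, 0, -0.3, 0], [0.2, 0, -0.3, 0], [0.2, 0, -0.3, 0], [0.2, 0, -0.3, 0]]]' --jaw 0 --squeeze 40

```text
t: 2.25
tool_pos: [0.5134, 0.2963, 0.1575]
orientation: [3.137, -0.068, -0.006]
force: [0.1, 0.6, 1.7]
opening: 0.0097
```

Emit:
play_rows --increments '[[[0, 0, 0, 0], [0, 0, 0, 0], [0, 0, 0, 0]]]'

```text
t: 2.55
tool_pos: [0.5134, 0.2961, 0.1575]
orientation: [3.136, -0.068, -0.006]
force: [0.2, -1.5, 0.2]
opening: 0.009
```

```bash
python3 -c "
from h import *
to(.5135,.297,.157,-.037)
to(.5122,.3,.32,-.037)
"
```

```text
tips_ahead 0.011
t 2.55 pos [0.5134 0.2961 0.1575] yaw -0.043 tilt [-0.0038 -0.0044] F [ 0.2 -1.5  0.2] open 0.0090
  shift [ 0.   -0.09  0.05] turn -0.006
t 2.55 pos [0.5134 0.2961 0.1575] yaw -0.043 tilt [-0.0038 -0.0044] F [ 0.2 -1.5  0.2] open 0.0090
  shift [ -0.2   -0.3  -16.25] turn -0.006
```

Emit:
play_rows --increments '[[[0, 0, -0.7, 0], [0, 0, -1.6, 0], [0, -0.1, -2.8, 0], [0, -0.2, -4, 0], [0, -0.2, -5.2, 0]]]'

```text
t: 3.05
tool_pos: [0.514, 0.2987, 0.2112]
orientation: [3.137, -0.068, -0.004]
force: [0.1, 0.2, -1.8]
opening: 0.009
```

Emit:
play_rows --increments '[[[0, 0, -1.5, 0], [0, 0, -3, 0], [0, 0, -4.5, 0], [0, 0, -5.8, 0], [0, 0, -6.5, 0]]]'

```text
t: 3.55
tool_pos: [0.5147, 0.2992, 0.2783]
orientation: [3.138, -0.068, -0.001]
force: [0.5, -0.6, -2.7]
opening: 0.0091
```

```bash
python3 -c "
from h import *
im,d=read_camera('side'); crop(im,'pics/s3c.png',240,150,350,300,4)
to(.5122,.3,.30,-.037)
"
```

```text
tips_ahead 0.011
t 3.60 pos [0.5149 0.2993 0.279 ] yaw -0.043 tilt [-0.0001 -0.0026] F [ 0.7 -0.6 -2. ] open 0.0084
  shift [-0.27 -0.06 -2.1 ] turn -0.006
```

View pics/s3c.png

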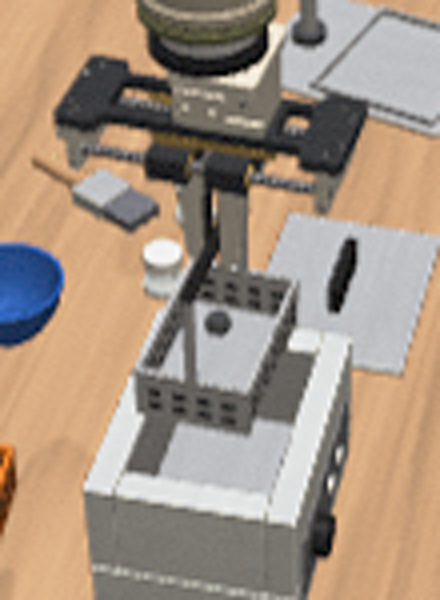

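The basket is lifted clear of the rim, with a casting visible at crop (218,322). Next I move to a point in front of the prong tips.

```bash
python3 -c "
from h import *
to(.3914,-.29,.27,-.275)
"
```

```text
tips_ahead 0.011
t 3.60 pos [0.5149 0.2993 0.279 ] yaw -0.043 tilt [-0.0001 -0.0026] F [ 0.7 -0.6 -2. ] open 0.0084
  shift [-9.79 59.4   1.05] turn 0.232
```

Emit:
play_rows --increments '[[[-0.1, 0.5, 0, 0], [-0.3, 1.5, 0, 0.01], [-0.5, 3, 0, 0.02], [-0.8, 5, 0, 0.03], [-1.3, 7.5, 0, 0.04]]]'

```text
t: 4.1
tool_pos: [0.4979, 0.2234, 0.2782]
orientation: [3.136, -0.132, -0.002]
force: [-0.0, -0.5, -1.6]
opening: 0.0088
```

Emit:
play_rows --increments '[[[-0.5, 3, 0, 0.01], [-1, 6, 0, 0.02], [-1.5, 9, 0, 0.03], [-2, 12, 0, 0.04], [-2.5, 15, 0, 0.05]]]'

```text
t: 4.6
tool_pos: [0.4592, 0.0739, 0.278]
orientation: [3.131, -0.212, -0.003]
force: [0.7, -0.1, -2.1]
opening: 0.0089
```

Emit:
play_rows --increments '[[[-0.5, 3, 0, 0.01], [-1, 6, 0, 0.02], [-1.5, 9, 0, 0.03], [-2, 12, 0, 0.04], [-2.5, 15, 0, 0.05]]]'

```text
t: 5.1
tool_pos: [0.4125, -0.073, 0.2779]
orientation: [3.124, -0.293, -0.004]
force: [0.3, -0.1, -2.6]
opening: 0.009
```

```bash
python3 -c "
from h import *
to(.3914,-.29,.26,-.275)
"
```

```text
tips_ahead 0.011
t 5.10 pos [ 0.4125 -0.073   0.2779] yaw -0.187 tilt [-0.0028 -0.0037] F [ 0.3 -0.1 -2.6] open 0.0090
  shift [ 1.96 21.71  1.88] turn 0.088
```

Emit:
play_rows --increments '[[[0.2, 3, 0, 0.01], [0.5, 6, 0.2, 0.02], [0.8, 8.8, 0.4, 0.04], [1.1, 11.5, 0.6, 0.05], [1.4, 14, 0.8, 0.06]]]'

```text
t: 5.6
tool_pos: [0.3987, -0.2147, 0.2697]
orientation: [3.113, -0.39, -0.005]
force: [0.7, 1.1, -2.3]
opening: 0.0088
```

Emit:
play_rows --increments '[[[0.2, 2.4, 0.2, 0.01], [0.4, 4.5, 0.4, 0.02], [0.5, 6, 0.7, 0.03], [0.6, 7, 1, 0.03], [0.6, 7.6, 1, 0.03]]]'

```text
t: 6.1
tool_pos: [0.385, -0.2903, 0.2592]
orientation: [3.108, -0.438, -0.006]
force: [0.5, 0.3, -1.7]
opening: 0.0085
```

Emit:
play_rows --increments '[[[0, 0, 0, 0], [0, 0, 0, 0]]]'

```text
t: 6.3
tool_pos: [0.385, -0.2898, 0.2591]
orientation: [3.108, -0.437, -0.007]
force: [-0.1, 0.4, -1.9]
opening: 0.0084
```

```bash
python3 -c "
from h import *
im,d=read_camera('side'); cv2.imwrite('pics/s4.png',im); crop(im,'pics/s4c.png',290,80,410,200,5)
im,d=read_camera('top'); cv2.imwrite('pics/t4.png',im); crop(im,'pics/t4c.png',370,130,470,250,5)
to(.3914,-.29,.26,-.275)
to(.5165,-.3256,.206,-.275)
"
```

```text
tips_ahead 0.011
t 6.40 pos [ 0.3852 -0.2897  0.2593] yaw -0.279 tilt [-0.0043 -0.0026] F [ 0.8  0.2 -1.6] open 0.0090
  shift [ 0.6  -0.14 -0.07] turn -0.004
t 6.40 pos [ 0.3852 -0.2897  0.2593] yaw -0.279 tilt [-0.0043 -0.0026] F [ 0.8  0.2 -1.6] open 0.0090
  shift [13.63 -0.19  5.29] turn -0.004
```

View pics/s4c.png

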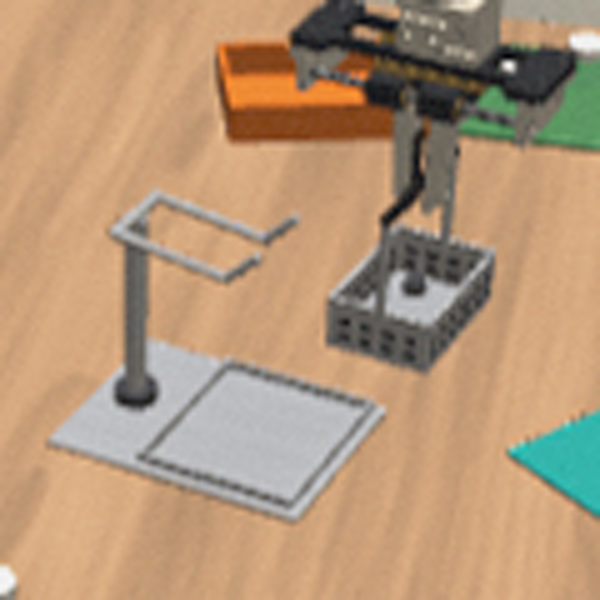

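View pics/t4c.png

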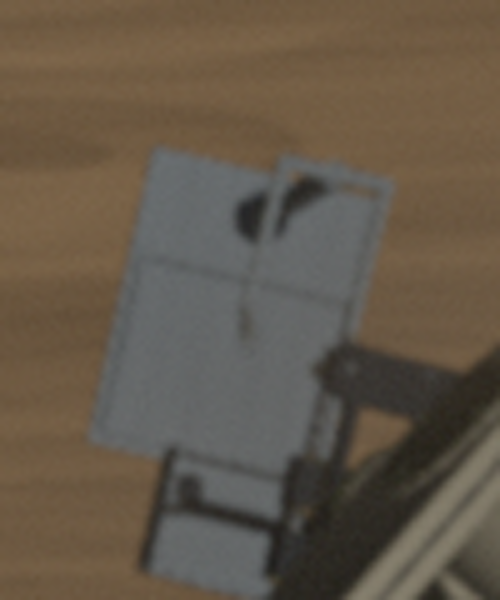

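The basket hangs level and parallel to the crossbar, in front of the prong tips at crop (297,218) and (260,258). I'll lower it to tip-clearing height and move in along the stand's +x.

Emit:
play_rows --increments '[[[0.3, -0.1, 1, 0], [0.8, -0.2, 2.2, 0], [1.5, -0.2, 3.4, 0], [2.2, -0.2, 4.4, 0], [3, -0.2, 5, 0]]]'

```text
t: 6.9
tool_pos: [0.4145, -0.2957, 0.2071]
orientation: [3.109, -0.436, -0.009]
force: [0.2, 0.4, -2.5]
opening: 0.009
```

Emit:
play_rows --increments '[[[1, 0, 0.1, 0], [2.5, 0, 0.2, 0], [4.5, 0, 0.2, 0], [6, 0, 0.2, 0], [7, 0, 0.2, 0]]]'

```text
t: 7.4
tool_pos: [0.483, -0.3152, 0.2041]
orientation: [3.11, -0.436, -0.01]
force: [-0.4, 0.1, -3.0]
opening: 0.0088
```

```bash
python3 -c "
from h import *
to(.5165,-.3256,.206,-.275)
"
```

```text
tips_ahead 0.011
t 7.40 pos [ 0.483  -0.3152  0.2041] yaw -0.279 tilt [-0.0064 -0.0006] F [-0.4  0.1 -3. ] open 0.0088
  shift [ 3.5   0.08 -0.21] turn -0.004
```

Emit:
play_rows --increments '[[[0.8, 0, -0.1, 0], [1.7, 0.1, -0.2, 0], [2.6, 0.1, -0.2, 0], [3.3, 0.1, -0.2, 0], [3.5, 0.1, -0.2, 0]]]'

```text
t: 7.9
tool_pos: [0.517, -0.326, 0.2059]
orientation: [3.11, -0.436, -0.01]
force: [-1.3, 0.1, -2.8]
opening: 0.0091
```

```bash
python3 -c "
from h import *
im,d=read_camera('side'); cv2.imwrite('pics/s5.png',im); crop(im,'pics/s5c.png',290,80,390,190,6)
to(.5165,-.3256,.1665,-.275)
for P in ([.5165,-.3256,.1745],): print(proj('side',P))
"
```

```text
tips_ahead 0.011
t 7.95 pos [ 0.5169 -0.326   0.2058] yaw -0.278 tilt [-0.0063 -0.0006] F [-0.1 -0.3 -1.5] open 0.0086
  shift [-0.02 -0.03  3.93] turn -0.003
[[338.85097236 128.85363153]]
```

View pics/s5c.png

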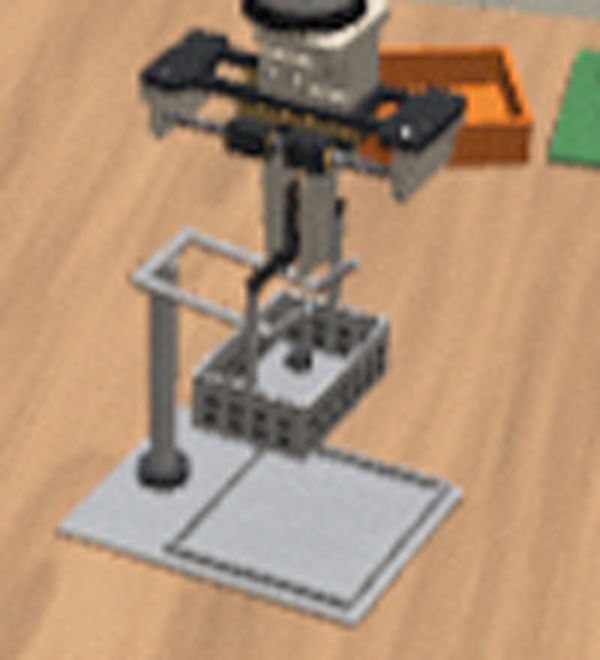

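The bar is above the bend, with a prong on each side of the fingers. Lowering it.

Emit:
play_rows --increments '[[[0, 0, 0.8, 0], [0, 0, 1.6, 0], [0, 0, 2.4, 0], [0, 0, 3.0, 0], [0, 0, 3.4, 0]]]'

```text
t: 8.45
tool_pos: [0.5162, -0.3257, 0.1707]
orientation: [3.11, -0.436, -0.011]
force: [1.2, 0.2, 2.6]
opening: 0.0089
```

Emit:
play_rows --increments '[[[0, 0, 0.2, 0], [0, 0, 0.4, 0], [0, 0, 0.5, 0], [0, 0, 0.5, 0]]]'

```text
t: 8.85
tool_pos: [0.5182, -0.3268, 0.1683]
orientation: [3.108, -0.435, -0.003]
force: [3.8, -1.9, 5.3]
opening: 0.0089
```

```bash
python3 -c "
from h import *
im,d=read_camera('side'); cv2.imwrite('pics/s6.png',im); crop(im,'pics/s6c.png',290,80,390,190,6)
to(.5165,-.3256,.1665,-.275)
"
```

```text
tips_ahead 0.011
t 8.90 pos [ 0.5182 -0.3268  0.1683] yaw -0.278 tilt [-0.0021 -0.0031] F [ 4.  -0.7  5.6] open 0.0088
  shift [-0.2  -0.06  0.18] turn -0.003
```

View pics/s6c.png

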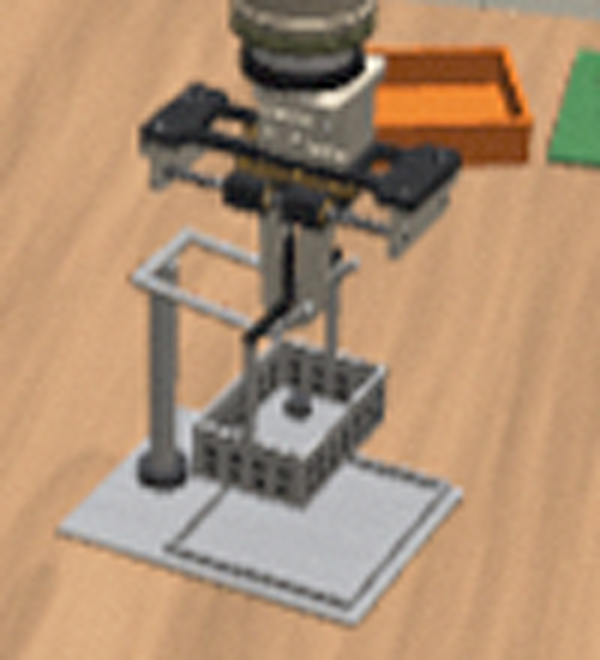

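The bar rests in the prongs near the bend, with an upward force of about 6 N and a slight push towards +x from the tip slope. I'll shift it a little towards +x, settle it and release.

Emit:
play_rows --increments '[[[0.2, 0, 0, 0], [0.2, 0, 0.1, 0], [0.2, 0, 0.1, 0]]]'

```text
t: 9.2
tool_pos: [0.52, -0.3273, 0.1669]
orientation: [3.108, -0.435, -0.003]
force: [1.3, -0.8, -0.8]
opening: 0.0089
```

Emit:
play_rows --increments '[[[0, 0, 0, 0], [0, 0, 0, 0], [0, 0, 0, 0], [0, 0, 0, 0], [0, 0, 0, 0]]]' --jaw 2.6 --squeeze 10

```text
t: 9.7
tool_pos: [0.52, -0.3273, 0.1669]
orientation: [3.108, -0.435, -0.003]
force: [-0.5, -0.5, -0.7]
opening: 0.0259
```

```bash
python3 -c "
from h import *
im,d=read_camera('side'); cv2.imwrite('pics/s7.png',im); crop(im,'pics/s7c.png',290,80,390,190,6)
to(.5165,-.3256,.1665,-.275)
"
```

```text
tips_ahead 0.011
t 9.75 pos [ 0.52   -0.3273  0.167 ] yaw -0.278 tilt [-0.0025 -0.0029] F [ 0.2 -0.8  0.5] open 0.0260
  shift [-0.38 -0.07  0.05] turn -0.003
```

View pics/s7c.png

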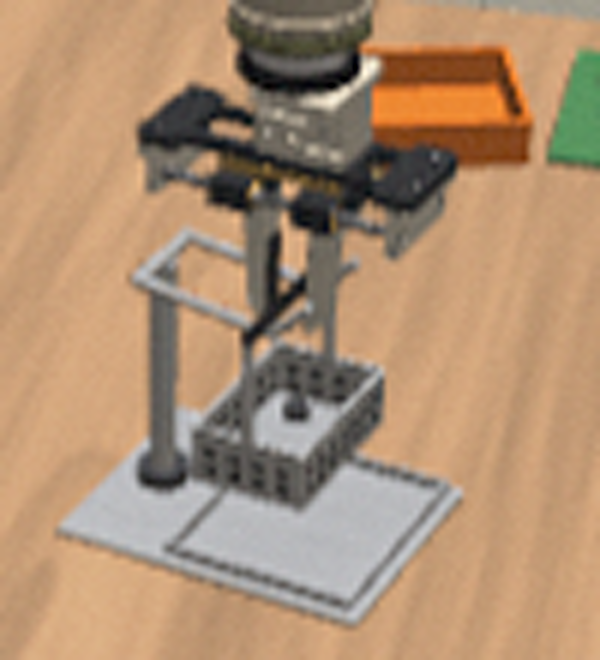

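The bar rests on both prongs and the basket hangs free, with about 0 N at the wrist. I'll retreat straight up, gently at first.

Emit:
play_rows --increments '[[[0, 0, -0.5, 0], [0, 0, -1.2, 0], [0, 0, -2, 0], [0, 0, -3.5, 0], [0, 0, -5.5, 0]]]'

```text
t: 10.25
tool_pos: [0.5199, -0.3269, 0.2227]
orientation: [3.109, -0.435, -0.005]
force: [0.4, 0.7, -0.7]
opening: 0.0259
```

Emit:
play_rows --increments '[[[-0.5, -1, -2, -0.02], [-1, -4, -4, -0.05], [-2, -8, -6, -0.1], [-2, -12, -6, -0.13], [-2, -17, -6, -0.18]]]'

```text
t: 10.75
tool_pos: [0.5481, -0.1575, 0.2853]
orientation: [3.134, -0.155, 0.001]
force: [1.8, 0.2, -0.2]
opening: 0.0259
```

```bash
python3 -c "
from h import *
im,d=read_camera('side'); cv2.imwrite('pics/s8.png',im); crop(im,'pics/s8c.png',290,80,390,190,6)
im,d=read_camera('top'); crop(im,'pics/t8c.png',380,150,460,235,7); crop(im,'pics/t8l.png',260,160,360,250,5)
to(.4874,.0239,.10,0)
"
```

```text
tips_ahead 0.011
t 10.85 pos [ 0.5491 -0.1526  0.2844] yaw -0.091 tilt [-0.0004 -0.001 ] F [-0.3 -0.9 -0.2] open 0.0260
  shift [ -7.74 -17.03  18.42] turn -0.091
```

View pics/s8c.png

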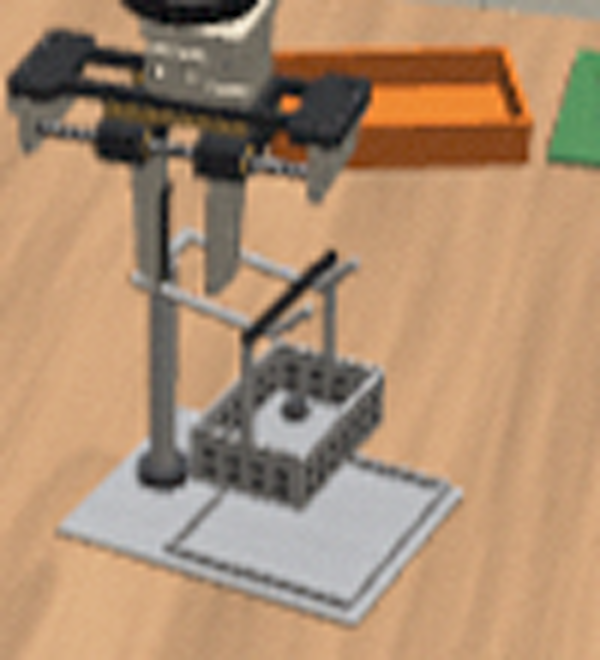

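View pics/t8c.png

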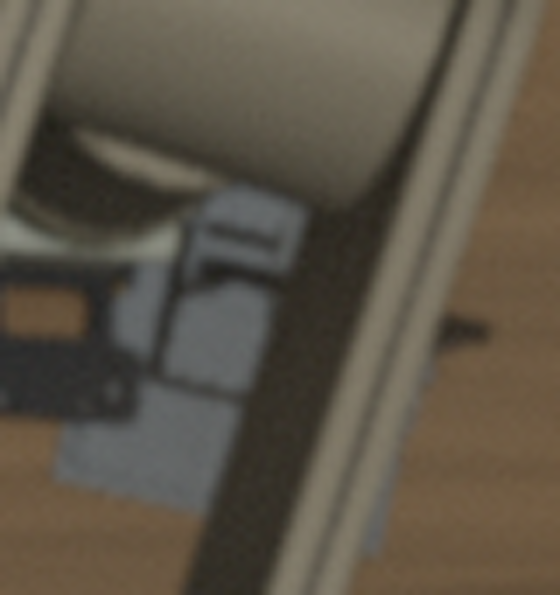

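The basket hangs by its bar over both prongs, with bar ends at crop (247,338) and (333,258) and a casting inside at (295,408). Next is the grey lid.

Emit:
play_rows --increments '[[[-1.2, -3, 1, -0.02], [-3, -7, 3, -0.04], [-5, -11.5, 6, -0.06], [-6.8, -15, 9, -0.08], [-7.7, -17, 12, -0.09]]]' --jaw 4.5

```text
t: 11.35
tool_pos: [0.488, 0.0252, 0.1653]
orientation: [3.141, -0.0, 0.005]
force: [1.0, 0.1, -0.2]
opening: 0.0446
```

Emit:
play_rows --increments '[[[0, 0, 0, 0]]]'

```text
t: 11.45
tool_pos: [0.4838, 0.0276, 0.1609]
orientation: [-3.141, -0.005, 0.008]
force: [-0.4, -0.3, 0.2]
opening: 0.045
```

```bash
python3 -c "
from h import *
im,d=read_camera('side'); cv2.imwrite('pics/s9.png',im); crop(im,'pics/s9c.png',270,140,370,250,6)
im,d=read_camera('top'); cv2.imwrite('pics/t9.png',im);crop(im,'pics/t9c.png',380,150,460,235,7)
to(.4874,.0239,.029,-.005)
"
```

```text
tips_ahead 0.011
t 11.55 pos [0.4879 0.0252 0.166 ] yaw 0.001 tilt [ 0.0031 -0.0013] F [ 0.8 -0.   0.5] open 0.0451
  shift [-0.1   0.11 13.7 ] turn 0.006
```

View pics/s9c.png

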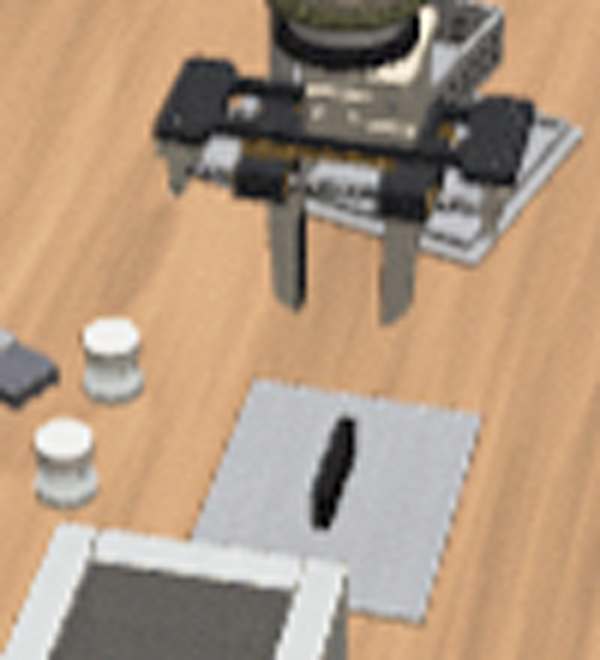

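View pics/t9c.png

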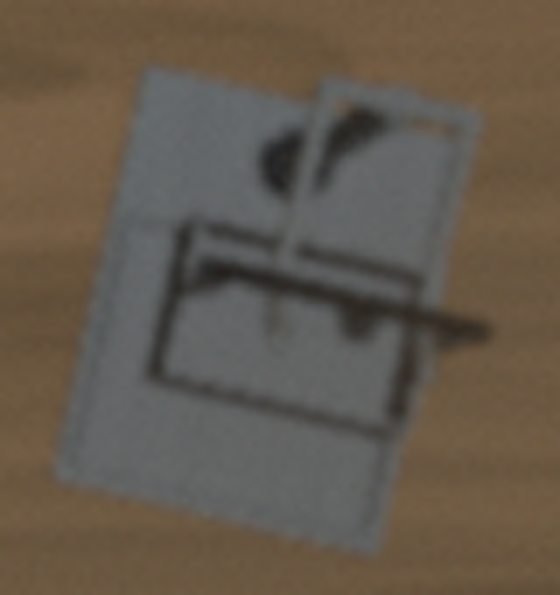

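The top picture shows the basket hung with dark blobs at crop (355,318) and (200,278), matching the two castings. The lid is in place with the grip ends at crop (348,420) and (320,525). Going down on it.

Emit:
play_rows --increments '[[[-0.1, 0.1, 2, 0], [-0.1, 0.1, 5, 0], [-0.1, 0.1, 8, 0], [-0.1, 0.1, 10.5, 0], [-0.1, 0.1, 11.5, 0]]]'

```text
t: 12.05
tool_pos: [0.4879, 0.0226, 0.0508]
orientation: [3.14, -0.001, 0.004]
force: [-0.7, -0.8, -0.0]
opening: 0.0448
```

Emit:
play_rows --increments '[[[0, 0, 0, 0]]]'

```text
t: 12.15
tool_pos: [0.4883, 0.0216, 0.051]
orientation: [3.14, -0.003, 0.004]
force: [0.3, 0.2, 0.2]
opening: 0.0451
```

```bash
python3 -c "
from h import *
im,d=read_camera('side'); crop(im,'pics/s10c.png',270,140,370,250,6)
to(.4874,.0239,.029,-.005)
"
```

```text
tips_ahead 0.011
t 12.20 pos [0.4892 0.0215 0.0521] yaw -0.002 tilt [ 0.0041 -0.0021] F [-0.3 -0.5  0.4] open 0.0451
  shift [-0.19 -0.24  2.31] turn 0.003
```

View pics/s10c.png

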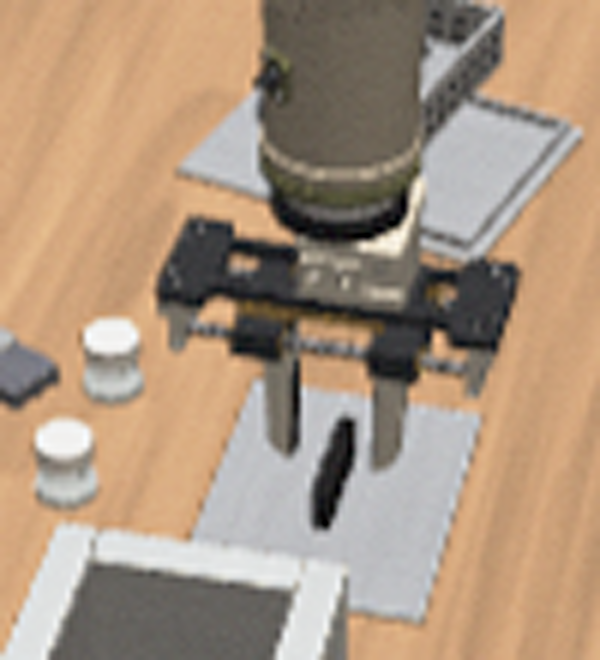

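Emit:
play_rows --increments '[[[-0.2, -0.2, 0.7, 0], [-0.2, -0.2, 1.4, 0], [-0.2, -0.2, 2.0, 0], [-0.2, -0.2, 2.2, 0], [-0.2, -0.2, 2.2, 0]]]'

```text
t: 12.7
tool_pos: [0.4869, 0.0236, 0.0296]
orientation: [3.14, -0.003, 0.005]
force: [-0.5, -0.3, -0.4]
opening: 0.0453
```

```bash
python3 -c "
from h import *
im,d=read_camera('side'); crop(im,'pics/s11c.png',270,140,370,250,6)
to(.4874,.0239,.029,-.005)
"
```

```text
tips_ahead 0.011
t 12.75 pos [0.4871 0.0236 0.0299] yaw -0.002 tilt [ 0.0036 -0.0021] F [-0.5 -0.2  0. ] open 0.0450
  shift [ 0.03 -0.03  0.09] turn 0.003
```

View pics/s11c.png

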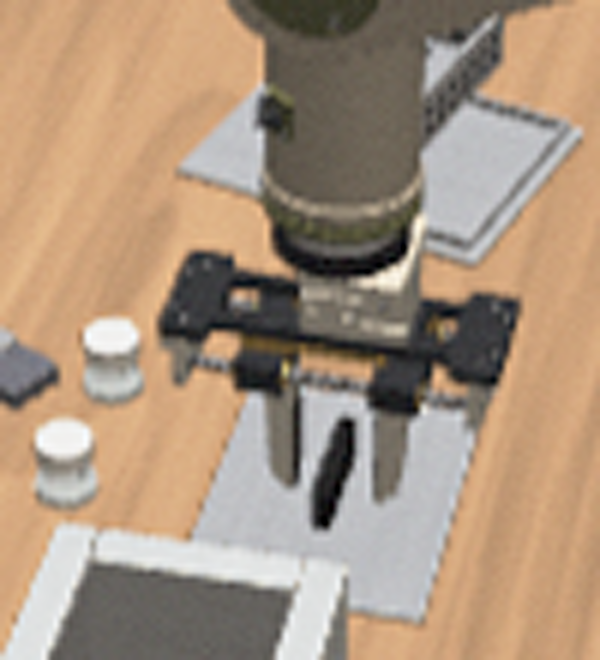

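The fingers straddle the grip just above the plate. Closing.

Emit:
play_rows --increments '[[[0, 0, 0, 0], [0, 0, 0, 0], [0, 0, 0, 0], [0, 0, 0, 0], [0, 0, 0, 0]]]' --jaw 0 --squeeze 50

```text
t: 13.25
tool_pos: [0.4873, 0.0235, 0.0301]
orientation: [3.139, -0.003, 0.006]
force: [0.2, -0.4, 1.3]
opening: 0.0116
```

Emit:
play_rows --increments '[[[0, 0, 0, 0], [0, 0, 0, 0], [0, 0, -0.5, 0], [0, 0, -1.2, 0], [0, 0, -2.2, 0]]]'

```text
t: 13.75
tool_pos: [0.4866, 0.0236, 0.0522]
orientation: [3.14, -0.003, 0.004]
force: [-0.2, 0.5, -2.7]
opening: 0.0116
```

Emit:
play_rows --increments '[[[0, 0, -2, 0], [0, 0, -4.5, 0], [0, 0, -7.5, 0], [0, 0, -10.5, 0], [0, 0, -13, 0]]]'

```text
t: 14.25
tool_pos: [0.4866, 0.0239, 0.185]
orientation: [3.139, -0.003, 0.008]
force: [0.4, 0.8, -2.6]
opening: 0.0115
```

Emit:
play_rows --increments '[[[0, 0, -1.5, 0], [0, 0, -2.5, 0], [0, 0, -2.5, 0]]]'

```text
t: 14.55
tool_pos: [0.4874, 0.0239, 0.212]
orientation: [3.139, -0.003, 0.013]
force: [-0.0, 1.1, -2.1]
opening: 0.0118
```

```bash
python3 -c "
from h import *
to(.5122,.3008,.21,.0)
im,d=read_camera('side'); cv2.imwrite('pics/s12.png',im); crop(im,'pics/s12c.png',240,130,370,310,4)
im,d=read_camera('top'); cv2.imwrite('pics/t12.png',im); crop(im,'pics/t12c.png',190,150,350,250,5)
to(.5122,.3008,.21,.0)
"
```

```text
tips_ahead 0.011
t 14.55 pos [0.4874 0.0239 0.212 ] yaw -0.002 tilt [ 0.0081 -0.0023] F [-0.   1.1 -2.1] open 0.0118
  shift [  2.43 -27.69   0.16] turn -0.002
t 14.65 pos [0.4861 0.024  0.2094] yaw -0.002 tilt [ 0.0041 -0.0021] F [-1.  -0.7 -3.1] open 0.0116
  shift [  2.56 -27.69  -0.11] turn -0.002
```

View pics/s12c.png

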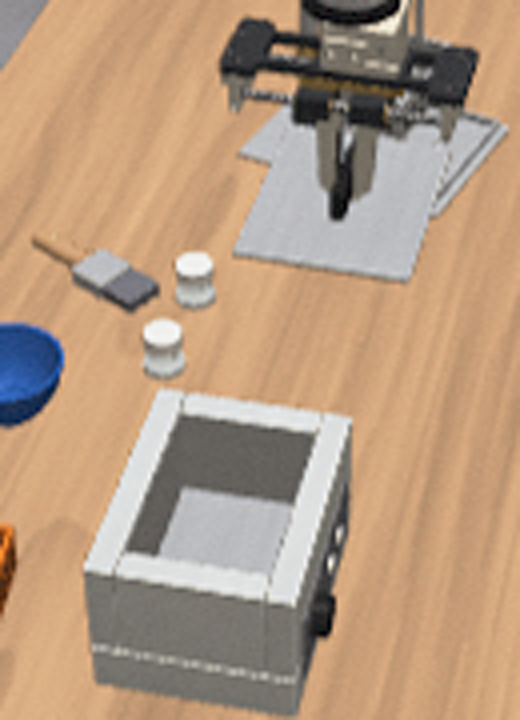

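View pics/t12c.png

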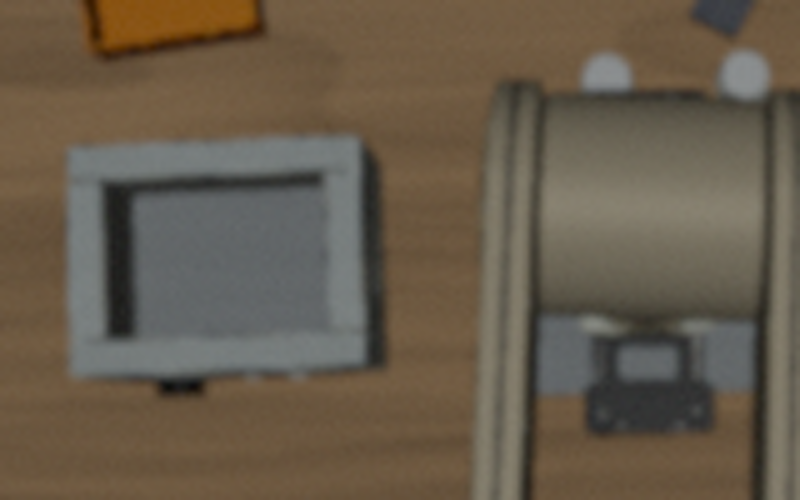

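The lid is held level and the bath is empty. I'll refine the well's pose from an enlarged crop and check the held lid's offset in the same picture.

```bash
python3 -c "
from h import *
crop('pics/s12.png','pics/a1.png',258,222,332,285,8)
crop('pics/s12.png','pics/a2.png',290,145,360,205,8)
crop('pics/t12.png','pics/a3.png',200,172,272,232,8)
"
```

```text
tips_ahead 0.011
```

View pics/a1.png

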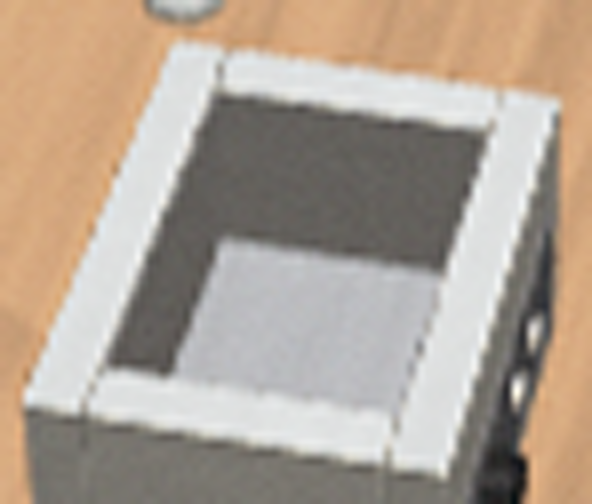

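View pics/a2.png

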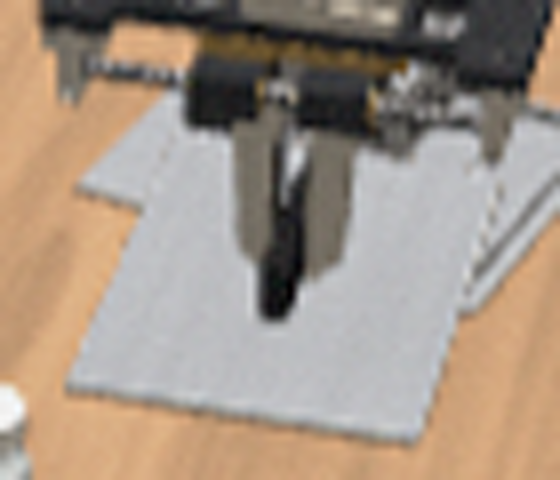

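View pics/a3.png

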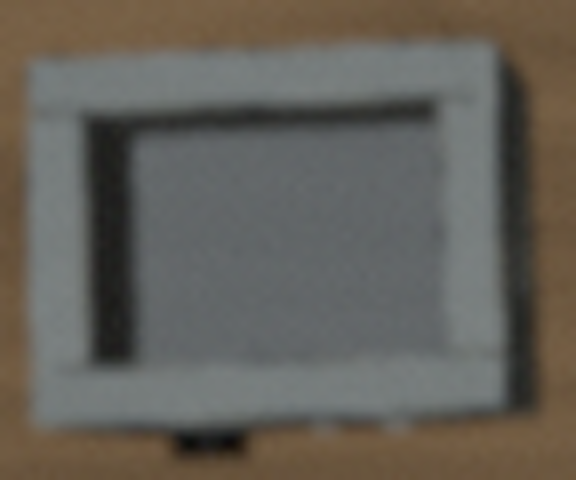

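```bash
cat > fit2.py <<'E'
from fit import fitpose,show
from h import *
def k(x0,y0,s): return lambda X,Y:(x0+(X+.5)/s-.5,y0+(Y+.5)/s-.5)
a1,a2,a3=k(258,222,8),k(290,145,8),k(200,172,8)
S,T="side","top"; a,b,c,d=.075,.095,.053,.073
def sq(n,f,a,b,z,L): return [(n,m+(z,),f(*p)) for m,p in zip([(a,b),(a,-b),(-a,-b),(-a,b)],L)]
bath=sq(S,a1,a,b,.13,[(27,403),(172,43),(560,97),(447,475)])+sq(S,a1,c,d,.13,[(107,368),(213,93),(490,130),(393,412)])\
 +sq(T,a3,a,b,.13,[(28,60),(500,40),(508,405),(35,425)])+sq(T,a3,c,d,.13,[(88,118),(437,100),(445,352),(95,362)])
print("----"); show("bath2",bath,[.51,.3,0])
z=.2100-.030+.014
lid=[(S,(.07,.09,z),a2(70,383)),(S,(-.07,.09,z),a2(420,433)),(S,(0,.035,z+.03),a2(280,262))]
show("held",lid,[.486,.024,0])
E
python3 fit2.py | sed -n '/----/,$p'
```

```text
----Traceback (most recent call last):
  File "fit2.py", line 9, in <module>
    print("----"); show("bath2",bath,[.51,.3,0])
                   ~~~~^^^^^^^^^^^^^^^^^^^^^^^^^
  File "fit.py", line 21, in show
    p,r=fitpose(ob,x0); print(n,cams,p.round(4),np.degrees(p[2]).round(2),"rms px",np.sqrt((r**2).mean()).round(2));
        ~~~~~~~^^^^^^^
  File "fit.py", line 14, in fitpose
    o=least_squares(res,x0,loss='soft_l1',f_scale=1.0); return o.x,res(o.x).reshape(-1,2)
    return func(*args, **kwargs)
    result = trf(vector_fun.fun, vector_fun.jac, x0, f0, J0, lb, ub, ftol, xtol,
                 gtol, max_nfev, x_scale, loss_function, tr_solver,
                 tr_options.copy(), verbose, callback=callback_wrapped)
    return trf_no_bounds(
        fun, jac, x0, f0, J0, ftol, xtol, gtol, max_nfev, x_scale,
        loss_function, tr_solver, tr_options, verbose, callback=callback)
    J = jac(x)
    self._update_jac()
    ~~~~~~~~~~~~~~~~^^
    self.J = self.jac_wrapped(xp_copy(self.x), f0=self.f)
             ~~~~~~~~~~~~~~~~^^^^^^^^^^^^^^^^^^^^^^^^^^^^
    J, dct = approx_deriva
[... 506 characters left out ...]

                                    ^^^^^^^
    f = np.atleast_1d(self.fun(x, *self.args, **self.kwargs))
                      ~~~~~~~~^^^^^^^^^^^^^^^^^^^^^^^^^^^^^^
    return np.atleast_1d(self.fun(x))
                         ~~~~~~~~^^^
    return self.f(x, *self.args, **self.kwargs)
           ~~~~~~^^^^^^^^^^^^^^^^^^^^^^^^^^^^^^
  File "fit.py", line 12, in res
    r+=list(proj(n,P)[0]-uv)
            ~~~~^^^^^
  File "h.py", line 11, in proj
    K,e,M=cam(n); c=(np.atleast_2d(P)-e)@M
          ~~~^^^
  File "h.py", line 5, in cam
    p=camera_params(n); return p["K"],np.array(p["eye"]),R.from_rotvec(p["orientation"]).as_matrix()
ValueError: time passes only in moves, steps and waits
```

```bash
sed -i 's/^def cam(n):/import functools\n@functools.lru_cache\ndef cam(n):/' h.py; sed -i 's/^show(/if __name__=="__main__": show(/' fit.py; python3 fit2.py 2>&1| tail -12
```

```text
tips_ahead 0.011
----
bath2 ('side', 'top') [0.513  0.3005 0.0223] 1.28 rms px 0.71
[[-0.9, -0.6], [0.0, -1.0], [0.1, -0.5], [0.3, -0.8], [-0.8, -0.7], [0.0, -1.4], [0.1, -0.8], [0.9, -0.1], [-0.5, 0.1], [-1.1, -0.1], [-0.6, 0.4], [-0.5, 0.6], [-1.1, -0.8], [0.2, -0.6], [0.2, 0.5], [-1.3, 1.3]]
bath2 ('side',) [0.5122 0.3031 0.0247] 1.42 rms px 0.48
bath2 ('top',) [0.5136 0.2986 0.0189] 1.09 rms px 0.58
held ('side', 'top') [ 0.4852  0.0219 -0.003 ] -0.17 rms px 0.3
[[-0.2, -0.3], [0.5, 0.3], [-0.2, -0.0]]
held ('side',) [ 0.4852  0.0219 -0.003 ] -0.17 rms px 0.3
```

The bath fit is stable at (0.513, 0.3005), yaw 0.022. I'll carry the lid over and compare the plate edges with the bath edges from close up.

Emit:
play_rows --increments '[[[0.1, -0.7, 0, 0], [0.2, -2, 0, 0], [0.4, -4, 0, -0.01], [0.7, -6.8, 0, -0.01], [1, -10, 0, -0.01]]]'

```text
t: 15.15
tool_pos: [0.4959, 0.1254, 0.2083]
orientation: [3.139, 0.012, 0.004]
force: [0.5, -0.2, -2.5]
opening: 0.0114
```

Emit:
play_rows --increments '[[[0.3, -3.3, 0, 0], [0.6, -6.6, 0, 0], [0.9, -9.8, 0, -0.01], [1.2, -12.5, 0, -0.01], [1.4, -14.5, 0, -0.01]]]'

```text
t: 15.65
tool_pos: [0.5077, 0.2734, 0.2068]
orientation: [3.139, 0.03, 0.002]
force: [-0.2, -0.4, -2.6]
opening: 0.0116
```

```bash
python3 -c "
from h import *
to(.5128,.3005,.19,.02)
"
```

```text
tips_ahead 0.011
t 15.65 pos [0.5077 0.2734 0.2068] yaw 0.019 tilt [ 0.001  -0.0023] F [-0.2 -0.4 -2.6] open 0.0116
  shift [ 0.56 -2.7   1.68] turn -0.001
```

Emit:
play_rows --increments '[[[0.2, -1.2, 0.5, 0], [0.4, -2.1, 1.2, 0], [0.5, -2.6, 2.0, 0], [0.5, -2.7, 2.8, 0], [0.5, -2.7, 3.1, 0]]]'

```text
t: 16.15
tool_pos: [0.5115, 0.2996, 0.1739]
orientation: [3.138, 0.029, -0.002]
force: [-0.2, 0.6, -2.2]
opening: 0.0118
```

Emit:
play_rows --increments '[[[0, 0, 0, 0], [0, 0, 0, 0]]]'

```text
t: 16.35
tool_pos: [0.5115, 0.2988, 0.1737]
orientation: [3.138, 0.028, -0.003]
force: [-0.5, 0.9, -2.3]
opening: 0.0117
```

```bash
python3 -c "
from h import *
to(.5128,.3005,.175,.02)
im,d=read_camera('side'); cv2.imwrite('pics/s13.png',im); crop(im,'pics/s13c.png',250,195,350,295,6)
im,d=read_camera('top'); cv2.imwrite('pics/t13.png',im); crop(im,'pics/t13c.png',190,160,290,240,6)
to(.5128,.3005,.175,.02)
"
```

```text
tips_ahead 0.011
t 16.35 pos [0.5115 0.2988 0.1737] yaw 0.018 tilt [-0.0016 -0.0039] F [-0.5  0.9 -2.3] open 0.0117
  shift [ 0.13 -0.17 -0.13] turn -0.002
t 16.45 pos [0.5118 0.2992 0.1743] yaw 0.018 tilt [-0.0005 -0.0033] F [ 0.3  0.5 -2.2] open 0.0116
  shift [ 0.1  -0.13 -0.07] turn -0.002
```

View pics/s13c.png

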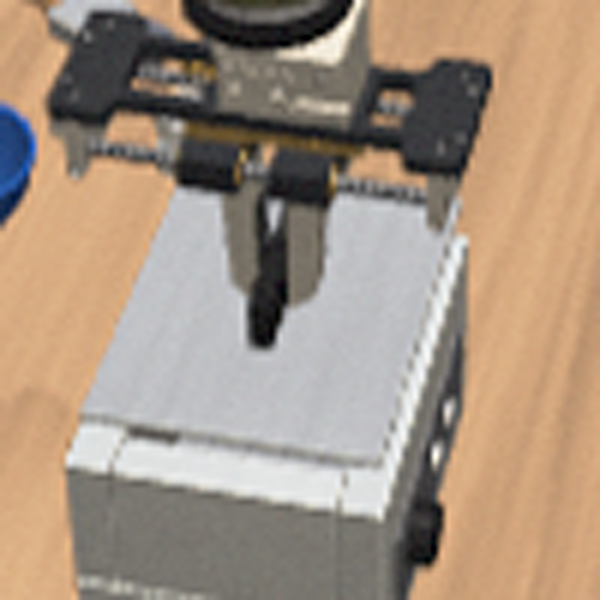

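View pics/t13c.png

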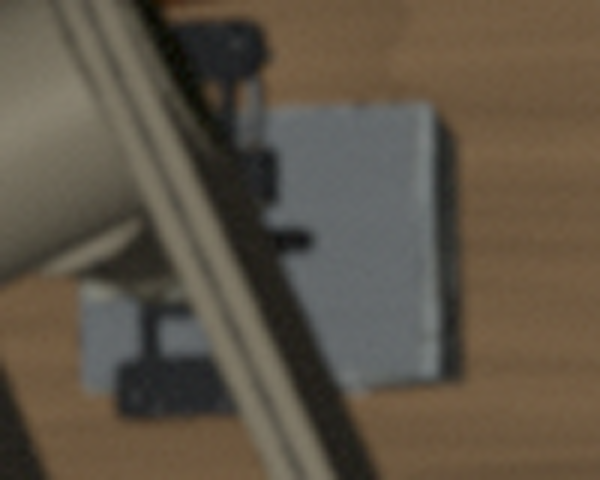

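```bash
cat > fit3.py <<'E'
from fit import fitpose,show
from h import *
def k(x0,y0,s): return lambda X,Y:(x0+(X+.5)/s-.5,y0+(Y+.5)/s-.5)
f,g=k(250,195,6),k(190,160,6)
S,T="side","top"; z=.1737-.030+.014
lid=[(S,(.07,.09,z),f(80,412)),(S,(-.07,.09,z),f(380,465)),(S,(-.07,-.09,z),f(458,205)),(S,(0,.035,z+.03),f(262,300)),
(T,(.07,-.09,z),g(419,105)),(T,(-.07,-.09,z),g(422,380)),(T,(-.07,.09,z),g(82,391))]
show("held",lid,[.51,.30,0])
for n in "side","top":
  pass
b=(.0,)
def pr(n,x,y,yaw,m): 
    c,s=np.cos(yaw),np.sin(yaw); return proj(n,[x+c*m[0]-s*m[1],y+s*m[0]+c*m[1],m[2]])[0]
print("bath top-cam right edge expected crop",[(np.array(pr(T,.5136,.2986,.0189,(q,-.095,.13)))-[190,160])*6 for q in(.075,-.075)])
E
python3 fit3.py
```

```text
tips_ahead 0.011
held ('side', 'top') [0.5097 0.2993 0.0167] 0.96 rms px 0.76
[[-0.1, -0.3], [0.4, -0.7], [1.2, -1.6], [-0.4, 0.5], [-0.7, 0.9], [-0.0, -1.0], [-0.6, -0.5]]
held ('side',) [0.5099 0.3011 0.017 ] 0.98 rms px 0.72
held ('top',) [0.5087 0.2979 0.0163] 0.93 rms px 0.59
bath top-cam right edge expected crop [array([429.71909891,  98.49027668]), array([438.01635525, 374.93421498])]
```

The held lid sits about 3 mm short in x and 1.3 mm in y of the bath's centre, the median of the two cameras. I'll correct that and lower slowly while watching the force.

Emit:
play_rows --increments '[[[0.3, -0.1, 0, 0], [0.3, -0.1, 0.3, 0], [0.3, -0.1, 0.6, 0], [0.3, -0.1, 0.9, 0], [0.3, -0.1, 1.1, 0]]]'

```text
t: 16.95
tool_pos: [0.5146, 0.3001, 0.1627]
orientation: [3.138, 0.028, -0.002]
force: [-0.1, 0.9, -2.7]
opening: 0.0116
```

```bash
python3 -c "
from h import *
to(.5145,.3002,.152,.02)
"
```

```text
tips_ahead 0.011
t 16.95 pos [0.5146 0.3001 0.1627] yaw 0.018 tilt [-0.0012 -0.0036] F [-0.1  0.9 -2.7] open 0.0116
  shift [-0.   -0.01  1.07] turn -0.002
```

Emit:
play_rows --increments '[[[0, 0, 0.2, 0], [0, 0, 0.4, 0], [0, 0, 0.5, 0]]]'

```text
t: 17.25
tool_pos: [0.5144, 0.3001, 0.1574]
orientation: [3.138, 0.028, -0.002]
force: [-1.8, 0.2, -3.3]
opening: 0.0114
```

```bash
python3 -c "
from h import *
to(.5145,.3002,.152,.02)
im,d=read_camera('side'); cv2.imwrite('pics/s14.png',im); crop(im,'pics/s14c.png',250,195,350,295,6)
im,d=read_camera('top'); cv2.imwrite('pics/t14.png',im); crop(im,'pics/t14c.png',190,160,290,240,6)
"
```

```text
tips_ahead 0.011
t 17.25 pos [0.5144 0.3001 0.1574] yaw 0.018 tilt [-0.0015 -0.0038] F [-1.8  0.2 -3.3] open 0.0114
  shift [ 0.01 -0.02  0.54] turn -0.002
```

View pics/s14c.png

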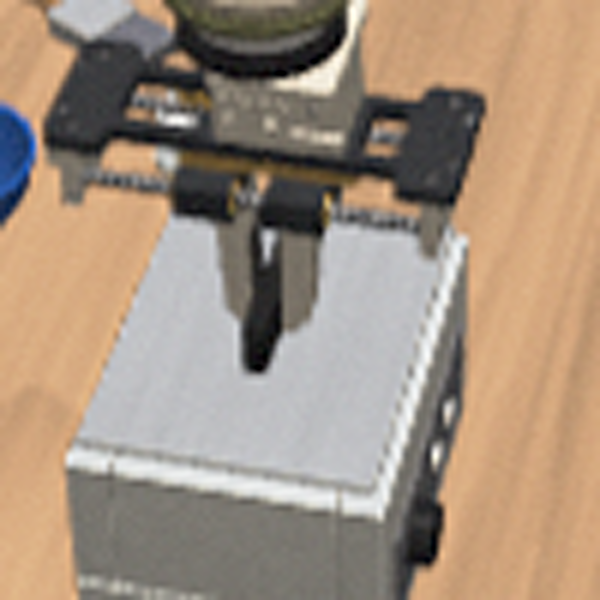

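View pics/t14c.png

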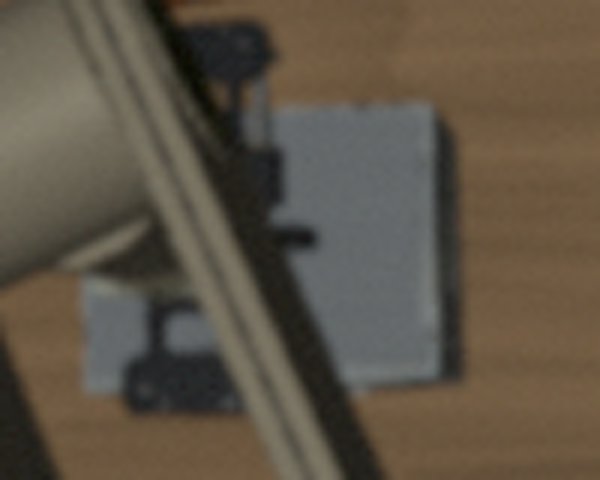

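The plug has entered the well: no contact force, and the plate edges sit evenly inside the bath's. Lowering the rest.

Emit:
play_rows --increments '[[[0, 0, 0.2, 0], [0, 0, 0.4, 0], [0, 0, 0.5, 0], [0, 0, 0.6, 0], [0, 0, 0.6, 0]]]'

```text
t: 17.85
tool_pos: [0.5146, 0.3002, 0.1521]
orientation: [3.138, 0.028, -0.001]
force: [-2.2, -0.1, 1.8]
opening: 0.0116
```

```bash
python3 -c "
from h import *
to(.5145,.3002,.152,.02)
"
```

```text
tips_ahead 0.011
t 17.85 pos [0.5146 0.3002 0.1521] yaw 0.018 tilt [-0.0008 -0.0034] F [-2.2 -0.1  1.8] open 0.0116
  shift [-0.01 -0.    0.01] turn -0.002
```

Contact came at the expected home height of 0.152. I'll press lightly, then release.

Emit:
play_rows --increments '[[[0, 0, 0.1, 0], [0, 0, 0.1, 0]]]'

```text
t: 18.05
tool_pos: [0.5148, 0.3002, 0.1521]
orientation: [3.138, 0.028, -0.0]
force: [-4.0, -2.1, 5.9]
opening: 0.0119
```

Emit:
play_rows --increments '[[[0, 0, 0, 0], [0, 0, 0, 0], [0, 0, 0, 0], [0, 0, 0, 0], [0, 0, 0, 0]]]' --jaw 4 --squeeze 10

```text
t: 18.55
tool_pos: [0.5148, 0.3002, 0.1519]
orientation: [3.138, 0.028, -0.001]
force: [-0.1, 0.6, 1.5]
opening: 0.0394
```

Emit:
play_rows --increments '[[[0, 0, -1, 0], [0, 0, -2.5, 0], [0, 0, -5, 0], [0, 0, -8, 0], [0, 0, -11, 0]]]'

```text
t: 19.05
tool_pos: [0.5149, 0.3006, 0.2646]
orientation: [3.139, 0.028, 0.001]
force: [0.6, -0.3, 0.3]
opening: 0.0401
```

Emit:
play_rows --increments '[[[-3, 0, -1, 0], [-7, 0, -2, 0], [-11, 0, -2, 0], [-13, 0, -2, 0], [-14, 0, -2, 0]]]'

```text
t: 19.55
tool_pos: [0.3738, 0.2985, 0.2866]
orientation: [3.14, 0.03, 0.005]
force: [0.6, -0.3, 0.2]
opening: 0.0399
```

```bash
python3 -c "
from h import *
to(.5145,.3002,.152,.02)
im,d=read_camera('side'); cv2.imwrite('pics/s15.png',im); crop(im,'pics/s15c.png',250,195,350,295,6)
crop(im,'pics/s15d.png',290,80,390,190,6)
im,d=read_camera('top'); cv2.imwrite('pics/t15.png',im); crop(im,'pics/t15c.png',190,150,350,250,5)
"
```

```text
tips_ahead 0.011
t 19.55 pos [0.3738 0.2985 0.2866] yaw 0.019 tilt [ 0.0032 -0.0009] F [ 0.6 -0.3  0.2] open 0.0399
  shift [14.03  0.09 13.51] turn -0.001
```

View pics/s15.png

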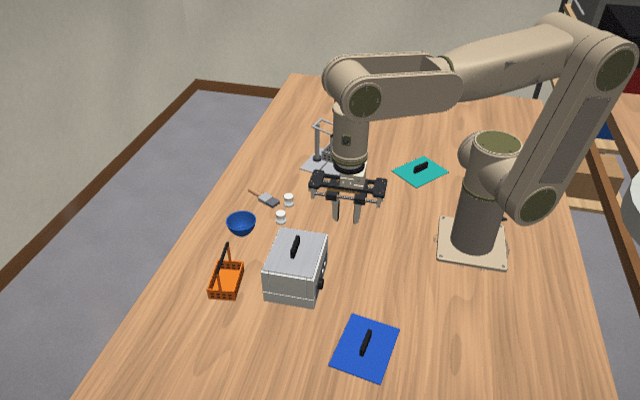

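View pics/s15c.png

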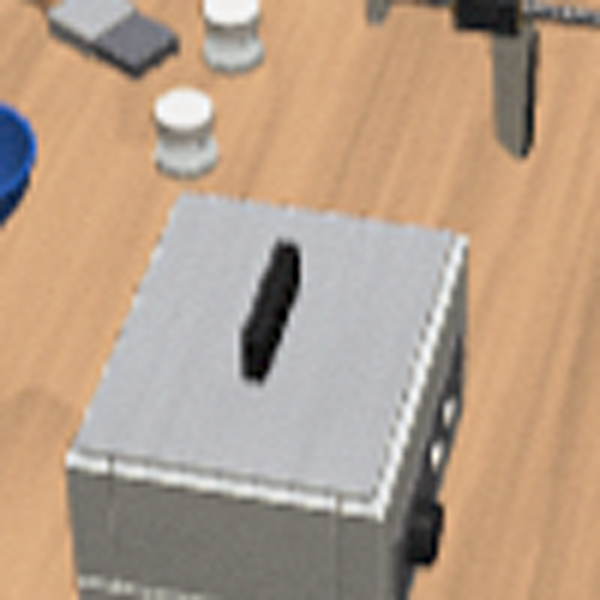

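View pics/t15.png

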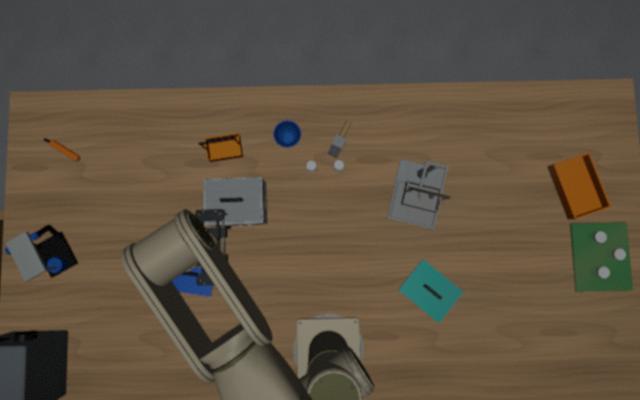

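View pics/s15d.png

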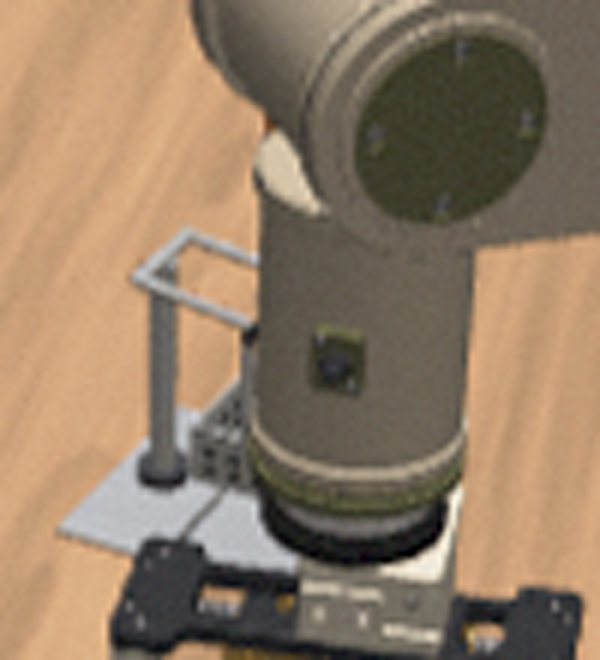

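The lid lies flat on the bath and the bystanders have not moved. I'll check its height from the depth image, and look at the hung basket for both castings with the arm out of the side view.

Emit:
play_rows --increments '[[[-0.5, -4, 0, 0], [-1, -8, 0, 0], [-1.5, -12, 0, 0], [-2, -15, 0, 0], [-2, -16, 0, 0]]]'

```text
t: 20.15
tool_pos: [0.3516, 0.4605, 0.2851]
orientation: [3.14, 0.033, 0.003]
force: [-1.1, 0.2, -0.3]
opening: 0.04
```

```bash
python3 -c "
from h import *
im,d=read_camera('side'); cv2.imwrite('pics/s16.png',im); crop(im,'pics/s16d.png',305,105,370,170,9)
def z(u,v,n=2):
    p=d[v-n:v+n+1,u-n:u+n+1]; p=p[p>0]; return deproj('side',u,v,np.median(p)).round(4)
print('lid',[z(*q) for q in((284,235),(315,243),(275,260),(305,268),(300,255))],'rim',[z(314,280,1),z(265,271,1)],'bench',z(240,300),z(345,260))
im,d=read_camera('top'); cv2.imwrite('pics/t16.png',im); crop(im,'pics/t16c.png',385,155,455,230,8)
print('lidtop',[z.__call__(1,1) if 0 else deproj('top',u,v,d[v,u]).round(3) for u,v in((210,190),(255,190),(255,215))])
"
```

```text
tips_ahead 0.011
lid [array([0.5627, 0.2468, 0.1344]), array([0.4648, 0.2618, 0.138 ]), array([0.5578, 0.3502, 0.134 ]), array([0.469 , 0.3594, 0.1333]), array([0.4951, 0.3155, 0.1345])] rim [array([0.4367, 0.3875, 0.1236]), array([0.5734, 0.3923, 0.1294])] bench [ 0.6556  0.4019 -0.0037] [ 0.3887  0.1724 -0.0024]
lidtop [array([0.549, 0.371, 0.137]), array([0.546, 0.226, 0.135]), array([0.465, 0.227, 0.135])]
```

View pics/s16d.png

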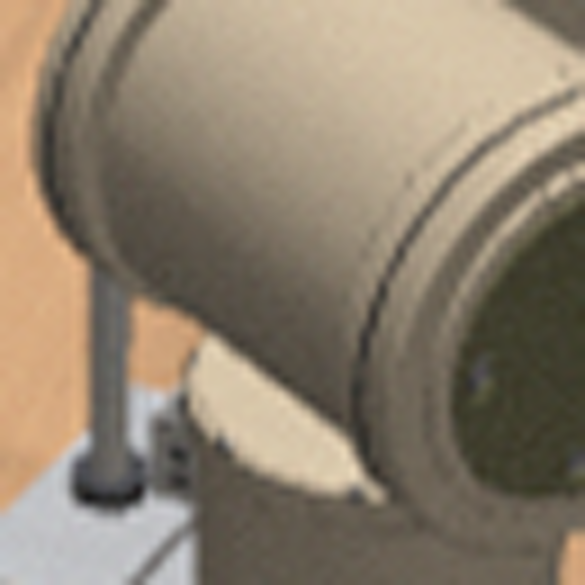

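View pics/t16c.png

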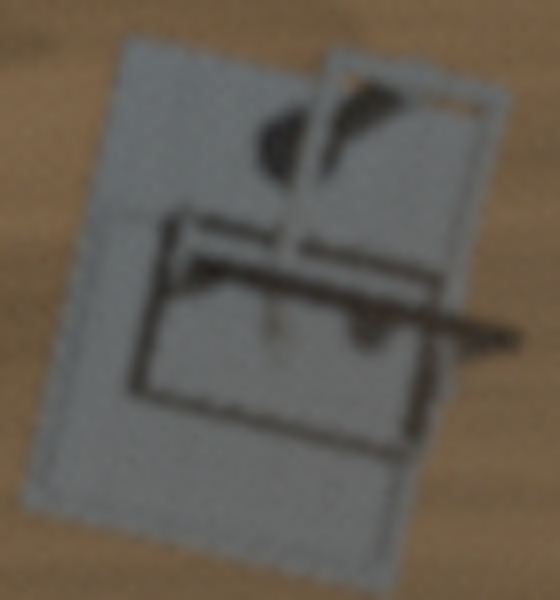

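The depth on the plate reads 0.134–0.138 m at all points against 0.136 m expected, so the lid is home. The second casting is not clearly shown yet, so I'll clear the arm from the side view and look.

```bash
python3 -c "
from h import *
to(.16,.56,.29,.9)
crop('pics/s8.png','pics/s8e.png',315,115,360,170,11)
crop('pics/side0.png','pics/s0e.png',265,225,325,285,10)
"
```

```text
tips_ahead 0.011
t 20.25 pos [0.3521 0.4589 0.2851] yaw 0.020 tilt [ 0.0023 -0.0023] F [ 0.5 -1.1 -0.5] open 0.0397
  shift [-19.   -10.5   -0.56] turn -0.88
```

View pics/s8e.png

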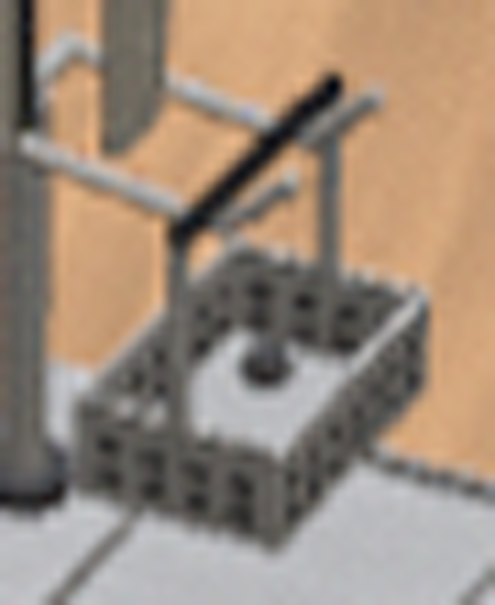

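View pics/s0e.png

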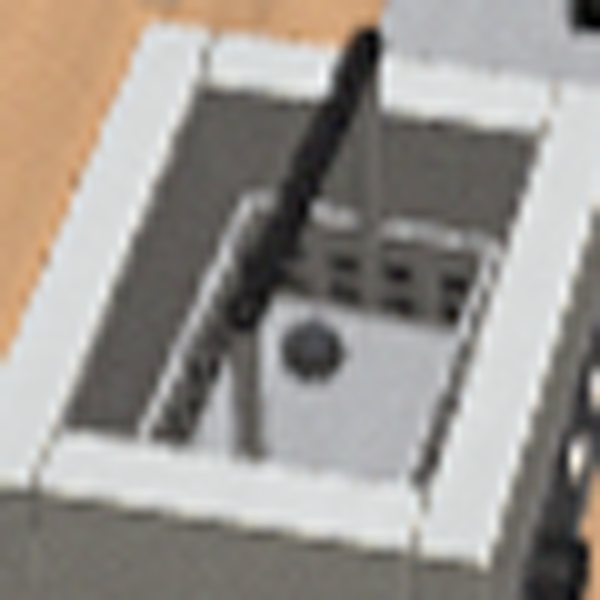

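```bash
python3 -c "
from h import *
print('side0',onplane('side',296.2-.5,260-.5,.058))
for X,Y in((183,236),(295,243)): print('top0',onplane('top',190+X/5-.5,150+Y/5-.5,.058))
# predicted top px of side-seen casting
print((proj('top',onplane('side',295.7,259.5,.058))-[190,150])*5)
# hung
c=onplane('side',315+265/11,115+362/11,.068);print('hung side',c, (proj('top',c)-[385,155])*8)
for X,Y in((370,330),(205,272)):
  p=onplane('top',385+X/8,155+Y/8,.068);print('hung top',p,'-> s8e',(proj('side',p)-[315,115])*11)
a=-.275
for q in (-.058,.058):
  w=np.array([.5165+np.sin(.275)*q,-.3256+np.cos(.275)*q,.06+.06]); print('upright mid top px',(proj('top',w)-[385,155])*8)
crop('pics/top0.png','pics/t0e.png',205,180,265,225,12)
"
```

```text
tips_ahead 0.011
side0 [0.52415581 0.26369492 0.058     ]
top0 [0.5345976  0.33775026 0.058     ]
top0 [0.52801196 0.26093149 0.058     ]
[[288.51554616 246.18181938]]
hung side [ 0.51929341 -0.35941662  0.068     ] [[360.51839163 329.70488008]]
hung top [ 0.51907486 -0.36345026  0.068     ] -> s8e [[267.83952582 356.20745597]]
hung top [ 0.54554471 -0.29426184  0.068     ] -> s8e [[154.77900319 449.55622122]]
upright mid top px [[455.67631335 360.1601886 ]]
upright mid top px [[179.08875777 289.71935912]]
```

View pics/t0e.png

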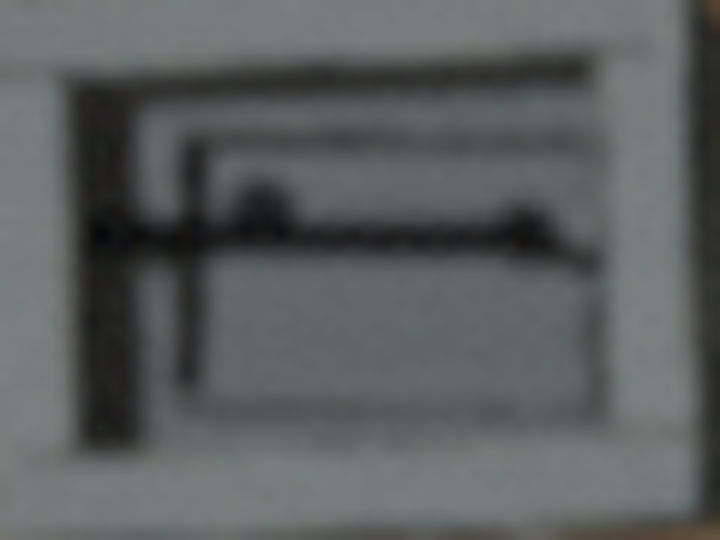

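The second casting sat at about (+20,+40) mm in the basket at the start. In the hung pose that predicts (0.547,-0.293), and the top picture has a dark blob at (0.546,-0.294), which the near wall hides from the side camera. The emptied well and the bench show no stray casting. The arm is clear of everything, so I'm handing in.

```bash
python3 -c "
from h import *
s=read_state(); print(s['t'],s['force'].round(1),abs(s['dq']).max().round(3))
print(close_job())
"
```

```text
tips_ahead 0.011
20.25 [ 0.5 -1.1 -0.5] 0.043
the job is handed in; nothing more can be done
None
```

I lifted the steel basket out of the bath by its handle and hung it over both prongs. Then I put the grey lid on the bath and handed the job in at 20.25 s with the arm clear of everything.

**What the last checks showed:**
- **Lid:** it is flat and fully home. The plate top measured 0.133–0.138 m against 0.136 m expected, and contact came at the expected height.
- **Basket:** right after I let go, the side picture showed the bar across both prongs. The last top picture, taken with the arm clear of it, shows the basket hanging the same way. The final side view of it was blocked by the arm.
- **Castings:** one is plainly visible in the basket in both cameras. The other shows only as a dark spot beside the handle end in the top picture, about 2 mm from where it should be, because the near wall hides it from the side. The emptied well and the bench showed no stray casting.
- **Bystanders:** the jars, bowl and brush look unmoved in the pictures.
- **Forces:** the highest wrist reading I saw was about 7 N.

**Disagreements:** the two cameras differed by about 2–5 mm in y, and I used the combined fits. I also moved the lid about 3 mm in x just before lowering it, from a close-up comparison with the bath.

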